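# Fetch the bracket crate from under the shelf with the pull hook and fill the bracket tray

## Task

Take the pull hook from its black mat, hook it over the front lip of the crate under the low shelf and drag the crate forward until it stands wholly clear of the shelf. Lay every steel bracket that is in the crate flat in the grey tray, one to a compartment and lengthwise in it, and only then push the empty crate back under the shelf until its front is level with the shelf's front edge or deeper. Leave the hook standing upright on its mat, its wooden shoe wholly on the mat, and do not disturb the other things on the bench and shelf.

Things in the scene. Friction and masses are not known exactly. Their poses are not given: they have to be found in the camera images.
- shelf: Fixed low slatted wooden shelf. Origin at bench height, middle of its front edge; x points inward (away from the robot at yaw 0), z up. Slatted board 400 wide (y), 220 deep, gaps 25 between its slats, underside 130 above the bench, top 146; 360 clear between the side panels; a low stop at the back stops the crate 200 inside the front edge. No bottom: the crate slides on the bench itself.
- crate_lip (a point): Middle of the top edge of the crate's front wall, outer face, 55 above the bench. x points from the front to the back wall, y along the front wall, z up. Loose open plywood crate, 130 long (x), 260 wide (y), 55 high, walls and floor 5 thick, 0.3 to 0.6 kg empty. Starts with its front 20 to 45 inside the shelf's front edge.
- crate: The same crate; origin at the centre of its underside, axes as at crate_lip. Four lengthwise slots at y = -84, -28, 28, 84 hold brackets; they are parted only at their ends by short battens 10 high, 24 long, 20 wide at y = -56, 0, 56; the middle 72 of the length is free of battens.
- hook_grip (a point): Centre of the pull hook's wooden grip, 40 above the underside. x points toward the hooked end, z up. Grip: upright block 70 long (x), 22 thick (y), from 10 to 64 above the underside, on a flat shoe 90 x 50 x 10. A steel rod of 8 diameter runs forward, its axis 52 above the underside, and is bent straight down 130 in front of the grip's centre. 0.22 kg.
- hook_tip (a point): Lower end of the pull hook's bent-down end, 130 in front of the grip's centre and 24 above the shoe's underside (so it hangs 24 below the rod's lower side).
- mat: Fixed black rubber mat 220 (x) x 120 (y) x 3 on which the pull hook starts, origin at the centre of its underside.
- tray: Fixed grey tray 126 (x) x 252 (y), base 6 thick, origin at the centre of its underside; ribs 10 high on the base bound four compartments about 104 long and 44 wide, with gaps in the long sides (half-way along) for the fingers. Compartments 1 and 2 run along the tray's x, 3 and 4 along its y.
- comp1 (a point): Centre of the floor of tray compartment 1, 6 above the tray's underside; axes are the tray's. The compartment runs along the tray's x.
- comp2 (a point): Centre of the floor of tray compartment 2, 6 above the tray's underside; axes are the tray's. The compartment runs along the tray's x.
- comp3 (a point): Centre of the floor of tray compartment 3, 6 above the tray's underside; axes are the tray's. The compartment runs along the tray's y.
- comp4 (a point): Centre of the floor of tray compartment 4, 6 above the tray's underside; axes are the tray's. The compartment runs along the tray's y.
- bracket1_mid (a point): Centre of a loose flat steel bracket 90 (x) x 26 (y) x 8 thick (z), 0.11 kg, lying in a slot of the crate lengthwise to it; two to four of the four alike brackets are present. Either face may be up, either end first.
- bracket2_mid (a point): Centre of a loose flat steel bracket 90 (x) x 26 (y) x 8 thick (z), 0.11 kg, lying in a slot of the crate lengthwise to it; two to four of the four alike brackets are present. Either face may be up, either end first.
- bracket3_mid (a point): Centre of a loose flat steel bracket 90 (x) x 26 (y) x 8 thick (z), 0.11 kg, lying in a slot of the crate lengthwise to it; two to four of the four alike brackets are present. Either face may be up, either end first.
- bracket4_mid (a point): Centre of a loose flat steel bracket 90 (x) x 26 (y) x 8 thick (z), 0.11 kg, lying in a slot of the crate lengthwise to it; two to four of the four alike brackets are present. Either face may be up, either end first.
- tape: Bystander, not to be disturbed: yellow tape measure, 65 x 30 x 55, on the bench. Origin at its underside or middle.
- offcut: Bystander, not to be disturbed: wood offcut 70 x 40 x 30, on the bench. Origin at its underside or middle.
- glue: Bystander, not to be disturbed: white glue bottle, 56 across, 120 high, on the bench. Origin at its underside or middle.
- driver: Bystander, not to be disturbed: screwdriver lying on the bench, about 200 long. Origin at its underside or middle.
- jar: Bystander, not to be disturbed: glass jar, 60 across, 75 high, on top of the shelf. Origin at its underside or middle.
- square: Bystander, not to be disturbed: try square, steel blade 150 long and wooden stock 110 long, lying on the bench. Origin at its underside or middle.
There are look-alikes about, which are no part of the job. What is shaped like the part that bears hook_grip but purple is not meant.

How it is judged (in metres and radians):
On the way, in this order (a step that is already met when the one before it is completed fails the run):
1. the hook's tip is down inside the crate behind its front lip, the crate's front still under the shelf or at most 50 mm out (x of hook_tip in the frame of crate_lip between 0.003 and 0.08 m and z of hook_tip in the frame of crate_lip below -0.006 m and y of hook_tip in the frame of crate_lip between -0.125 and 0.125 m and x of crate_lip in the frame of shelf above -0.05 m), for 0.1 s.
2. the crate is drawn clear of the shelf (front at least 125 mm out) with the hook's tip still behind its lip (x of hook_tip in the frame of crate_lip between 0.003 and 0.08 m and z of hook_tip in the frame of crate_lip below -0.006 m and y of hook_tip in the frame of crate_lip between -0.125 and 0.125 m and x of crate_lip in the frame of shelf below -0.125 m), for 0.1 s.
3. every bracket lies flat in a compartment of its own, with the crate's front still at least 50 mm out of the shelf (z of each of bracket1_mid, bracket2_mid, bracket3_mid, bracket4_mid in the frame of tray below 0.0145 m and angle between the z axis of each of bracket1_mid, bracket2_mid, bracket3_mid, bracket4_mid and the z axis of tray, either way round below 0.1 rad and ((horizontal distance between bracket1_mid and comp1 below 0.018 m and angle between the x axis of bracket1_mid and the x axis of tray, either way round below 0.35 rad) or (horizontal distance between bracket1_mid and comp2 below 0.018 m and angle between the x axis of bracket1_mid and the x axis of tray, either way round below 0.35 rad) or (horizontal distance between bracket1_mid and comp3 below 0.018 m and angle between the x axis of bracket1_mid and the y axis of tray, either way round below 0.35 rad) or (horizontal distance between bracket1_mid and comp4 below 0.018 m and angle between the x axis of bracket1_mid and the y axis of tray, either way round below 0.35 rad)) and ((horizontal distance between bracket2_mid and comp1 below 0.018 m and angle between the x axis of bracket2_mid and the x axis of tray, either way round below 0.35 rad) or (horizontal distance between bracket2_mid and comp2 below 0.018 m and angle between the x axis of bracket2_mid and the x axis of tray, either way round below 0.35 rad) or (horizontal distance between bracket2_mid and comp3 below 0.018 m and angle between the x axis of bracket2_mid and the y axis of tray, either way round below 0.35 rad) or (horizontal distance between bracket2_mid and comp4 below 0.018 m and angle between the x axis of bracket2_mid and the y axis of tray, either way round below 0.35 rad)) and ((horizontal distance between bracket3_mid and comp1 below 0.018 m and angle between the x axis of bracket3_mid and the x axis of tray, either way round below 0.35 rad) or (horizontal distance between bracket3_mid and comp2 below 0.018 m and angle between the x axis of bracket3_mid and the x axis of tray, either way round below 0.35 rad) or (horizontal distance between bracket3_mid and comp3 below 0.018 m and angle between the x axis of bracket3_mid and the y axis of tray, either way round below 0.35 rad) or (horizontal distance between bracket3_mid and comp4 below 0.018 m and angle between the x axis of bracket3_mid and the y axis of tray, either way round below 0.35 rad)) and ((horizontal distance between bracket4_mid and comp1 below 0.018 m and angle between the x axis of bracket4_mid and the x axis of tray, either way round below 0.35 rad) or (horizontal distance between bracket4_mid and comp2 below 0.018 m and angle between the x axis of bracket4_mid and the x axis of tray, either way round below 0.35 rad) or (horizontal distance between bracket4_mid and comp3 below 0.018 m and angle between the x axis of bracket4_mid and the y axis of tray, either way round below 0.35 rad) or (horizontal distance between bracket4_mid and comp4 below 0.018 m and angle between the x axis of bracket4_mid and the y axis of tray, either way round below 0.35 rad)) and x of crate_lip in the frame of shelf below -0.05 m), for 0.2 s.
At the end, for the whole second after the job is handed in: Each bracket flat in its own compartment (centre within 18 mm of its centre, lengthwise within 0.35 rad); crate level under the shelf, square within 0.25 rad, front at most 15 mm proud; hook upright on its mat, grip within 80 mm along and 50 mm across of its centre (z of each of bracket1_mid, bracket2_mid, bracket3_mid, bracket4_mid in the frame of tray below 0.0145 m and angle between the z axis of each of bracket1_mid, bracket2_mid, bracket3_mid, bracket4_mid and the z axis of tray, either way round below 0.1 rad and ((horizontal distance between bracket1_mid and comp1 below 0.018 m and angle between the x axis of bracket1_mid and the x axis of tray, either way round below 0.35 rad) or (horizontal distance between bracket1_mid and comp2 below 0.018 m and angle between the x axis of bracket1_mid and the x axis of tray, either way round below 0.35 rad) or (horizontal distance between bracket1_mid and comp3 below 0.018 m and angle between the x axis of bracket1_mid and the y axis of tray, either way round below 0.35 rad) or (horizontal distance between bracket1_mid and comp4 below 0.018 m and angle between the x axis of bracket1_mid and the y axis of tray, either way round below 0.35 rad)) and ((horizontal distance between bracket2_mid and comp1 below 0.018 m and angle between the x axis of bracket2_mid and the x axis of tray, either way round below 0.35 rad) or (horizontal distance between bracket2_mid and comp2 below 0.018 m and angle between the x axis of bracket2_mid and the x axis of tray, either way round below 0.35 rad) or (horizontal distance between bracket2_mid and comp3 below 0.018 m and angle between the x axis of bracket2_mid and the y axis of tray, either way round below 0.35 rad) or (horizontal distance between bracket2_mid and comp4 below 0.018 m and angle between the x axis of bracket2_mid and the y axis of tray, either way round below 0.35 rad)) and ((horizontal distance between bracket3_mid and comp1 below 0.018 m and angle between the x axis of bracket3_mid and the x axis of tray, either way round below 0.35 rad) or (horizontal distance between bracket3_mid and comp2 below 0.018 m and angle between the x axis of bracket3_mid and the x axis of tray, either way round below 0.35 rad) or (horizontal distance between bracket3_mid and comp3 below 0.018 m and angle between the x axis of bracket3_mid and the y axis of tray, either way round below 0.35 rad) or (horizontal distance between bracket3_mid and comp4 below 0.018 m and angle between the x axis of bracket3_mid and the y axis of tray, either way round below 0.35 rad)) and ((horizontal distance between bracket4_mid and comp1 below 0.018 m and angle between the x axis of bracket4_mid and the x axis of tray, either way round below 0.35 rad) or (horizontal distance between bracket4_mid and comp2 below 0.018 m and angle between the x axis of bracket4_mid and the x axis of tray, either way round below 0.35 rad) or (horizontal distance between bracket4_mid and comp3 below 0.018 m and angle between the x axis of bracket4_mid and the y axis of tray, either way round below 0.35 rad) or (horizontal distance between bracket4_mid and comp4 below 0.018 m and angle between the x axis of bracket4_mid and the y axis of tray, either way round below 0.35 rad)) and x of crate_lip in the frame of shelf above -0.015 m and angle between the x axis of crate_lip and the x axis of shelf, either way round below 0.25 rad and angle between each of crate_lip, hook_grip's own z axis and vertical below 0.1 rad and x of hook_grip in the frame of mat between -0.08 and 0.08 m and y of hook_grip in the frame of mat between -0.05 and 0.05 m and z of hook_grip in the frame of mat below 0.05 m); the robot touches nothing.
It fails at once if another thing on the bench or shelf is moved more than 40 mm (distance of any of tape, offcut, glue, driver, jar, square from where it was at the start of the episode above 0.04 m).
Of bracket1, bracket2, bracket3, bracket4 only 2 to 4 are there at a start; the rules pass over those that are not, and their reading is None.
At some moment in a run one of hook, crate may be knocked a few centimetres aside while the robot is not near it.
Once in a run the grip may slacken for a moment while it holds something.
It also fails if it takes over 210 s, if anything falls off the work surface, if the arm or the gripper's body presses on something with over 40 N, if the wrist force passes 120 N, or if a joint passes its speed limit or range.

## Robot

A 6-joint arm with a two-finger parallel gripper is mounted at the origin on the work surface. World frame = base frame: x ahead of the robot, y to its left, z up, the work surface at z = 0. Lengths are in m, angles in degrees, forces in N, time in s.
With the tool pointing down it reaches from about 0.35 to 0.775 m from the base axis. Payload 7.3 kg.
Tool frame: the origin (TCP) lies at the very end of the fingers, on their centre line; the grasp point (between the pads) lies 19 mm behind it; y points along the fingers, x is the direction in which the jaws open and shut, and the axes are right-handed (so a half turn about y gives the same grasp; the last joint's range is limited). The gripper opens to 92 mm and grips with 3 to 60 N. Pads are 19 mm wide; open, the fingers measure 130 mm over their backs; the gripper's body (75 mm by 190 mm) begins 47 mm behind the grasp point.
Start: joints at [64.859, 19.595, 87.324, -0, 73.075, -8.365], TCP at [0.152, 0.503, 0.227] pointing down, gripper open.
Joint ranges: [-145.02, 145.02], [-44.19, 115.74], [2.07, 154.8], [-57.11, 237.11], [16.16, 152.29], [-177.93, 177.93]. Speed limits (degrees/s): [147.25, 147.25, 180, 180, 180, 180].

## Interface

Orientations are given as a 3x3 rotation matrix whose columns are the frame's x, y, z axes.
In Python, from workcell import robot gives the robot as it stands. The module is installed in compiled form; this text tells all that it offers.
- The arm moves only by the tool move_arm, never from a script. Its argument "steps" is a list of rows, each a list of 5 numbers: the shift along the world's x, y, z in mm, then the turn about the world's z in rad, then the closure, from 0 (fully open) to 1 (shut). In form: [[x, y, z, roll, hand], ...]. A call has exactly 8 rows; each row shifts and turns the pose as measured when the row begins; what a row does not reach is not made up. A row lasts 1/10 s, in which the tool goes at most 50 mm and 8.59 degrees, less where a joint would pass 70% of its speed; a pose out of reach is approached as far as the arm can. A call is refused whole if a number of a shift passes 50 or a number of a turn 0.15, either way. A call with a gripper value outside its range is refused whole. The fingers move at their own pace and stop on an object; "grip_force" is the grip in N (left out, the last holds). Time passes only in rows, so rows that do not move let the fingers close, or fill a call up. It gives the time, the measured TCP pose, the force and the opening at its end, in the units of the state.
- robot.state(): the state, without advancing time (a new reading comes with each control period).
- robot.get_image(name): name is "side" or "top"; returns a dict with "pixels" (384x512x3 uint8, red, green, blue), "mtx" (3x3 intrinsics, pixels), "R" (3x3) and "t" (3): a world point X has camera coordinates R X + t. Camera axes: x right, y down, z forward; pixel columns grow to the right and rows downward; lengths in m; the calibration is good to about 2 mm. A picture is of the moment at which its call begins. There is no depth.
- robot.sign_off(): hands the job in, once; it reports no verdict.
The state is a dict: "time": time; "q": joint angles; "dq": joint speeds; "effort": joint torques, N m; "ee_pos": TCP position; "tcp_rot": TCP orientation; "ft_force": force on the tool from outside, world axes, zero at the start; "ft_torque": the same for the moment, N m; "finger_gap": finger opening in m.
Only numpy, scipy, OpenCV 4.12 (cv2) and the standard library are available. Lean on these libraries where they do the work, as an engineer would, in place of code of your own. Each camera call takes 0.05 s, during which the arm holds its last target. There are 200 camera calls.

## Working session

There is one attempt and no reset: what is moved stays moved. The work goes in short steps, Python scripts to look and compute and a tool call to move; the robot and the scene stay as the last step left them, time stands still between calls to the robot, and variables do not carry over. Pictures are saved under pics/ and viewed, about 12 in all and at most 16, crops included, and the job is handed in when it is done.

Besides the shell and the picture viewer there is one more tool, called after ">>>" as name([rows], argument=value, ...), one row to a line, values as JSON. move_arm: Moves the arm, as the interface text tells. Its arguments: {"type":"object","properties":{"steps":{"type":"array"},"grip_force":{"type":"number"}},"required":["steps"]}

```bash
mkdir -p pics; cat > h.py <<'E'
import numpy as np, cv2
from workcell import robot
def snap(n,tag):
    d=robot.get_image(n); np.savez(f'{n}.npz',**{k:np.array(v) for k,v in d.items()})
    cv2.imwrite(f'pics/{tag}.png',d['pixels'][:,:,::-1]); return d
def load(n): return np.load(f'{n}.npz')
def w(d,u,v,z):
    K=d['mtx'];R=d['R'];t=d['t']
    r=R.T@np.linalg.inv(K)@np.array([u,v,1.]); c=-R.T@t
    return c+r*(z-c[2])/r[2]
def p(d,X):
    c=d['mtx']@(d['R']@np.array(X)+d['t']); return c[:2]/c[2]
def crop(d,u0,v0,u1,v1,s,tag):
    im=d['pixels'][v0:v1,u0:u1,::-1]
    cv2.imwrite(f'pics/{tag}.png',cv2.resize(im,None,fx=s,fy=s,interpolation=cv2.INTER_CUBIC))
E
python3 - <<'E'
from h import *
for n in('side','top'):
    d=snap(n,n+'0'); print(n,(-d['R'].T@d['t']).round(3),d['R'].round(2).tolist())
a=cv2.imread('pics/side0.png');b=cv2.imread('pics/top0.png')
cv2.imwrite('pics/top0b.png',cv2.resize(b,(800,600),interpolation=cv2.INTER_CUBIC))
cv2.imwrite('pics/side0b.png',cv2.resize(a,(800,600),interpolation=cv2.INTER_CUBIC))
print(robot.state())
E
```

```text
side [-1.000e-03 -1.006e+00  1.290e+00] [[0.89, -0.46, -0.02], [-0.35, -0.65, -0.67], [0.3, 0.6, -0.74]]
top [ 0.316 -0.022  1.247] [[0.01, -1.0, 0.01], [-0.99, -0.01, -0.13], [0.13, -0.01, -0.99]]
{'time': 0.1, 'q': array([ 6.48589187e+01,  1.96338905e+01,  8.73697957e+01, -6.90760631e-04,
        7.30772589e+01, -8.36436572e+00]), 'dq': array([-0.00178247, -0.03470854, -0.17843808, -0.0510718 ,  0.03680504,
       -0.06759857]), 'effort': array([ 1.07028784e-03, -4.31999803e+01, -2.44694048e+01,  7.18641886e-02,
        5.25614619e-02, -6.18898639e-05]), 'ee_pos': array([0.1513572 , 0.50233098, 0.22611333]), 'tcp_rot': array([[ 2.88638947e-01, -5.89766496e-04, -9.57437836e-01],
       [ 9.57436995e-01, -1.28381877e-03,  2.88639484e-01],
       [-1.39940656e-03, -9.99999002e-01,  1.94104163e-04]]), 'ft_force': array([ 0.66257183,  0.03974719, -0.72327845]), 'ft_torque': array([ 0.09281328, -0.01624928,  0.00022227]), 'finger_gap': 0.09178697994348997}
```

View pics/top0b.png

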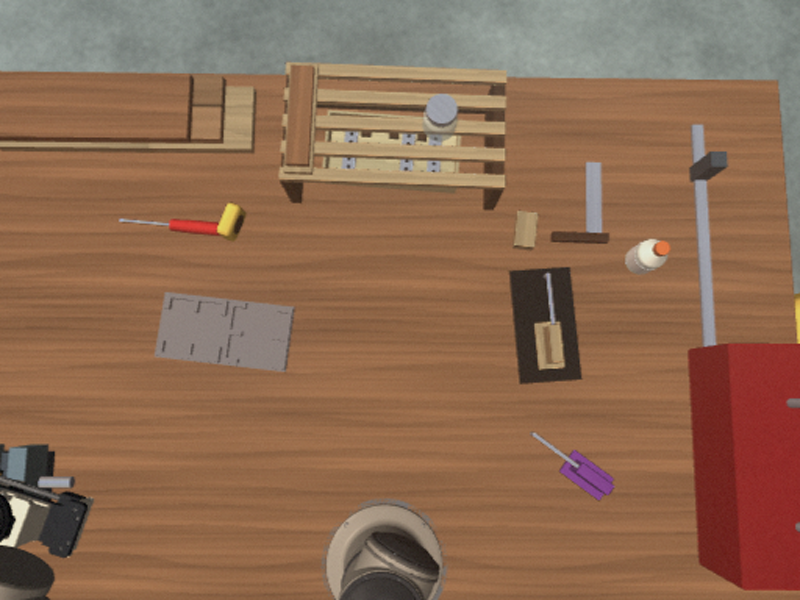

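View pics/side0b.png

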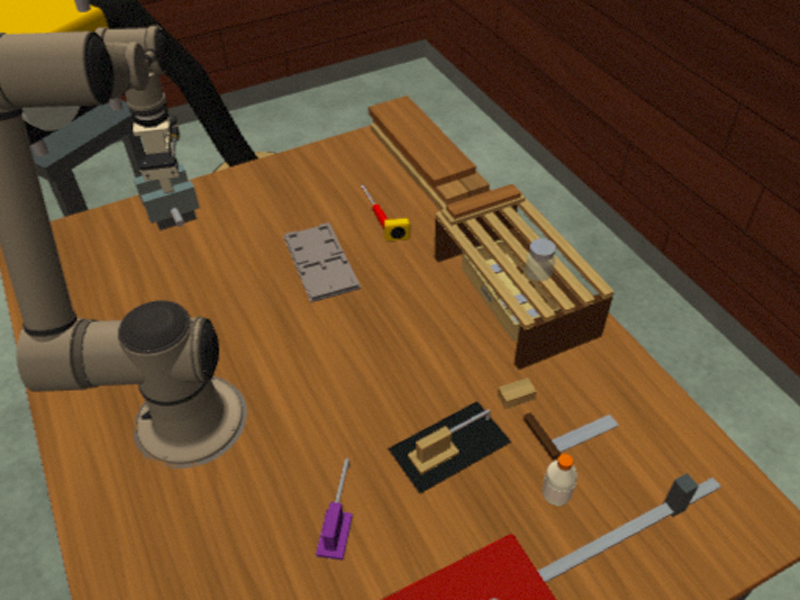

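```bash
python3 - <<'E'
from h import *
d=load('top')
im=d['pixels'][:,:,::-1]
a=cv2.resize(im[35:135,175:335],(800,500),interpolation=cv2.INTER_CUBIC)
cv2.imwrite('pics/c1.png',a)
b=cv2.resize(im[165:250,315:385],(420,510),interpolation=cv2.INTER_CUBIC)
c=cv2.resize(im[180:245,95:195],(380,247),interpolation=cv2.INTER_CUBIC)
o=np.zeros((510,800,3),np.uint8);o[:,:420]=b;o[:247,420:]=c
s=load('side')['pixels'][:,:,::-1]
o[250:510,420:]=cv2.resize(s[115:235,265:400],(380,260),interpolation=cv2.INTER_CUBIC)
cv2.imwrite('pics/c2.png',o)
E
```

```text
(no output)
```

View pics/c1.png

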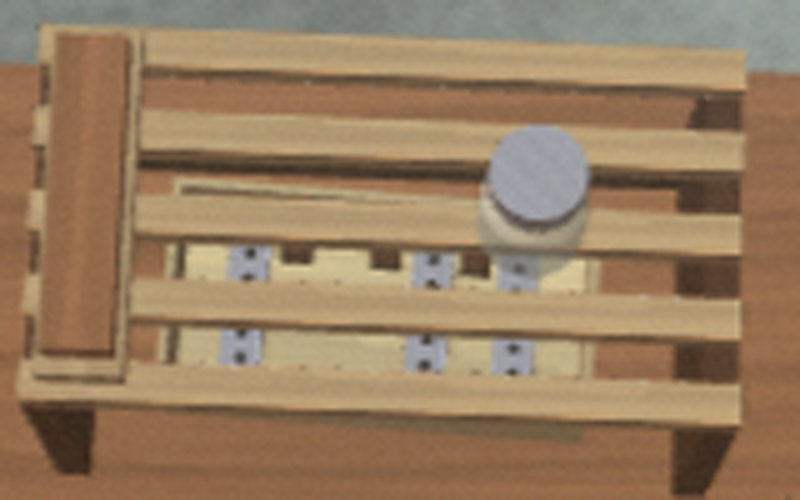

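View pics/c2.png

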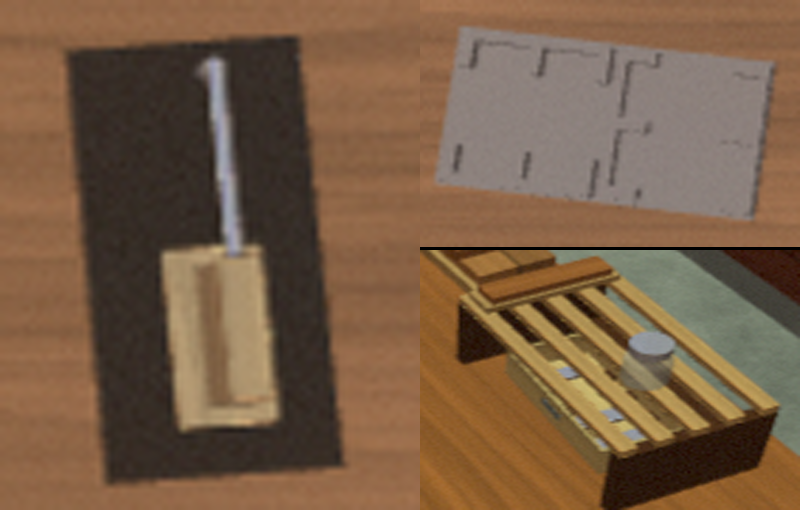

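```bash
cat >> h.py <<'E'
def show(d,o,s,z,pts):
    for q in pts: print(q,(1000*w(d,o[0]+q[0]/s,o[1]+q[1]/s,z)).round(0)[:2])
E
python3 - <<'E'
from h import *
d=load('top')
print('shelf top front');show(d,(175,35),5,.146,[(20,393),(740,418),(40,25),(746,52)])
print('crate top z55 backleft, right');show(d,(175,35),5,.055,[(176,180),(165,240),(160,362),(598,262),(592,375)])
print('crate front bottom');show(d,(175,35),5,.0,[(580,440),])
print('bracket');show(d,(175,35),5,.013,[(245,300),(429,308),(515,315)])
print('mat');show(d,(315,165),6,.003,[(67,50),(299,37),(343,465),(107,483)])
print('shoe top z13');show(d,(315,165),6,.013,[(162,252),(262,247),(280,424),(180,430)])
print('grip top z67');show(d,(315,165),6,.067,[(192,263),(222,263),(232,405),(205,405)])
print('tip/rod z58');show(d,(315,165),6,.059,[(215,62),(234,252)])
print('tray z6-16');show(d,(95,180),3.8,.016,[(460,27),(774,62),(752,218),(436,182)])
E
```

```text
shelf top front
(20, 393) [685. 186.]
(740, 418) [ 675. -210.]
(40, 25) [900. 182.]
(746, 52) [ 889. -216.]
crate top z55 backleft, right
(176, 180) [850. 114.]
(165, 240) [812. 120.]
(160, 362) [735. 121.]
(598, 262) [ 801. -141.]
(592, 375) [ 730. -137.]
crate front bottom
(580, 440) [ 707. -135.]
bracket
(245, 300) [791.  74.]
(429, 308) [787. -40.]
(515, 315) [783. -94.]
mat
(67, 50) [ 548. -242.]
(299, 37) [ 556. -361.]
(343, 465) [ 339. -377.]
(107, 483) [ 329. -259.]
shoe top z13
(162, 252) [ 444. -286.]
(262, 247) [ 447. -337.]
(280, 424) [ 359. -343.]
(180, 430) [ 356. -293.]
grip top z67
(192, 263) [ 433. -289.]
(222, 263) [ 434. -303.]
(232, 405) [ 366. -307.]
(205, 405) [ 366. -294.]
tip/rod z58
(215, 62) [ 533. -304.]
(234, 252) [ 440. -311.]
tray z6-16
(460, 27) [501.  92.]
(774, 62) [ 475. -156.]
(752, 218) [ 352. -138.]
(436, 182) [378. 109.]
```

>>> move_arm([
  [33, -36, 0, 0.046, 0],
  [33, -36, 0, 0.046, 0],
  [33, -36, 0, 0.046, 0],
  [33, -36, 0, 0.046, 0],
  [33, -36, 0, 0.046, 0],
  [33, -36, 0, 0.046, 0],
  [33, -36, 0, 0.046, 0],
  [33, -36, 0, 0.046, 0],
], grip_force=40)

```text
time: 0.9
ee_pos: [0.4159, 0.2077, 0.2236]
tcp_rot: [[-0.102, -0.003, -0.995], [0.995, -0.003, -0.102], [-0.003, -1.0, 0.004]]
ft_force: [0.7, 0.7, 0.1]
finger_gap: 0.0917
```

>>> move_arm([
  [0, -45, 0, 0, 0],
  [0, -45, 0, 0, 0],
  [0, -45, 0, 0, 0],
  [0, -45, 0, 0, 0],
  [0, -45, 0, 0, 0],
  [0, -45, 0, 0, 0],
  [0, -45, 0, 0, 0],
  [0, -45, 0, 0, 0],
])

```text
time: 1.7
ee_pos: [0.4163, -0.1668, 0.2215]
tcp_rot: [[-0.102, -0.004, -0.995], [0.995, -0.002, -0.102], [-0.002, -1.0, 0.005]]
ft_force: [1.2, 0.6, 0.3]
finger_gap: 0.092
```

>>> move_arm([
  [-4, -37, 0, -0.03, 0],
  [-4, -37, 0, 0, 0],
  [-4, -37, 0, 0, 0],
  [-3, -36, 0, 0, 0],
  [0, 0, -40, 0, 0],
  [0, 0, -40, 0, 0],
  [0, 0, -20, 0, 0],
  [0, 0, 0, 0, 0],
])

```text
time: 2.5
ee_pos: [0.3973, -0.327, 0.1165]
tcp_rot: [[-0.061, -0.005, -0.998], [0.998, -0.003, -0.061], [-0.002, -1.0, 0.005]]
ft_force: [-1.2, 0.2, 0.4]
finger_gap: 0.0917
```

```bash
python3 - <<'E'
from h import *
s=robot.state();print(s['ee_pos'],s['tcp_rot'][:,0])
d=snap('top','t2');e=snap('side','s2')
o=np.zeros((500,800,3),np.uint8)
o[:,:400]=cv2.resize(d['pixels'][160:260,305:385,::-1],(400,500),interpolation=cv2.INTER_CUBIC)
o[:,400:]=cv2.resize(e['pixels'][225:335,235:323,::-1],(400,500),interpolation=cv2.INTER_CUBIC)
cv2.imwrite('pics/c3.png',o)
E
```

```text
[ 0.39728184 -0.32704136  0.11648919] [-0.06096567  0.99813694 -0.00241702]
```

View pics/c3.png

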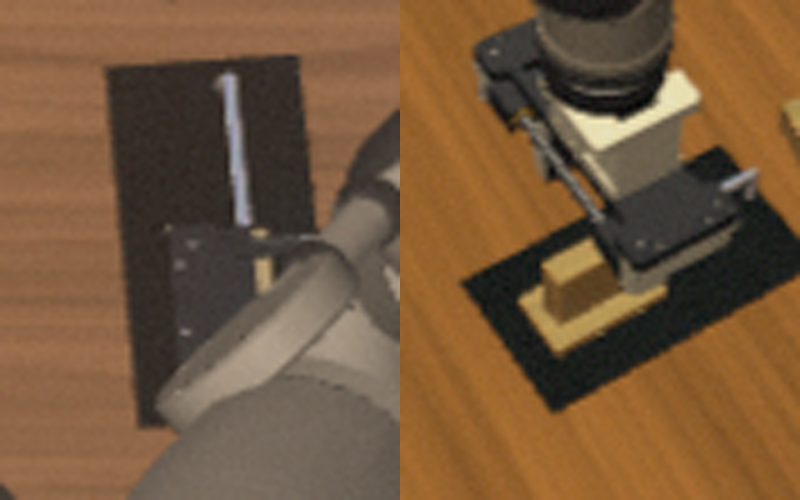

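>>> move_arm([
  [3, 13, 0, 0, 0],
  [0, 0, -20, 0, 0],
  [0, 0, -25, 0, 0],
  [0, 0, -25, 0, 0],
  [0, 0, -14, 0, 0],
  [0, 0, 0, 0, 0],
  [0, 0, 0, 0, 1],
  [0, 0, 0, 0, 1],
])

```text
time: 3.4
ee_pos: [0.4096, -0.314, 0.0457]
tcp_rot: [[-0.065, 0.015, -0.998], [0.998, -0.022, -0.065], [-0.023, -1.0, -0.014]]
ft_force: [-0.4, 0.7, 0.0]
finger_gap: 0.0801
```

>>> move_arm([
  [0, 0, 0, 0, 1],
  [0, 0, 0, 0, 1],
  [0, 0, 0, 0, 1],
  [0, 0, 0, 0, 1],
  [0, 0, 0, 0, 1],
  [0, 0, 0, 0, 1],
  [0, 0, 0, 0, 1],
  [0, 0, 0, 0, 1],
])

```text
time: 4.2
ee_pos: [0.4106, -0.3146, 0.0485]
tcp_rot: [[-0.065, 0.018, -0.998], [0.998, -0.025, -0.065], [-0.026, -1.0, -0.017]]
ft_force: [0.3, -0.2, -2.5]
finger_gap: 0.0217
```

```bash
python3 - <<'E'
from h import *
s=robot.state();print(s['ee_pos'],s['q'].round(1),s['dq'].round(2),s['effort'].round(1),s['ft_force'].round(1))
E
```

```text
[ 0.41062651 -0.31455699  0.04846057] [ -45.8   30.4  102.6   -0.3   45.2 -139.3] [0.05 0.19 0.21 0.01 0.08 0.06] [  0.  -46.8 -17.9  -0.   -0.1  -0. ] [ 0.3 -0.2 -2.5]
```

>>> move_arm([
  [0, 0, 0, 0, 0.3],
  [0, 0, 0, 0, 0.3],
  [0, 0, 0, 0, 0.3],
  [-4, 0, -10, 0, 0.3],
  [0, 0, -10, 0, 0.3],
  [0, 0, 0, 0, 0.3],
  [0, 0, 0, 0, 0.3],
  [0, 0, 0, 0, 0.3],
])

```text
time: 5.0
ee_pos: [0.4059, -0.3146, 0.0259]
tcp_rot: [[-0.064, 0.017, -0.998], [0.998, -0.024, -0.065], [-0.025, -1.0, -0.016]]
ft_force: [-0.6, -0.5, 0.3]
finger_gap: 0.0643
```

>>> move_arm([
  [0, 0, 0, 0, 1],
  [0, 0, 0, 0, 1],
  [0, 0, 0, 0, 1],
  [0, 0, 0, 0, 1],
  [0, 0, 0, 0, 1],
  [0, 0, 0, 0, 1],
  [0, 0, 0, 0, 1],
  [0, 0, 10, 0, 1],
], grip_force=50)

```text
time: 5.8
ee_pos: [0.4056, -0.3135, 0.0362]
tcp_rot: [[-0.064, 0.016, -0.998], [0.998, -0.022, -0.065], [-0.023, -1.0, -0.015]]
ft_force: [-0.2, -0.7, -2.0]
finger_gap: 0.022
```

>>> move_arm([
  [0, 0, 20, 0, 1],
  [0, 0, 30, 0, 1],
  [0, 0, 15, 0, 1],
  [0, 0, 0, 0, 1],
  [0, 0, 0, 0, 1],
  [0, 0, 0, 0, 1],
  [0, 0, 0, 0, 1],
  [0, 0, 0, 0, 1],
])

```text
time: 6.6
ee_pos: [0.404, -0.3125, 0.1029]
tcp_rot: [[-0.064, 0.013, -0.998], [0.998, -0.02, -0.065], [-0.02, -1.0, -0.012]]
ft_force: [0.0, 0.6, -1.9]
finger_gap: 0.0218
```

```bash
python3 - <<'E'
from h import *
d=snap('top','t3');e=snap('side','s3')
o=np.zeros((500,800,3),np.uint8)
o[:,:400]=cv2.resize(d['pixels'][160:260,305:385,::-1],(400,500),interpolation=cv2.INTER_CUBIC)
o[:,400:]=cv2.resize(e['pixels'][225:335,235:323,::-1],(400,500),interpolation=cv2.INTER_CUBIC)
cv2.imwrite('pics/c4.png',o)
E
```

```text
(no output)
```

View pics/c4.png

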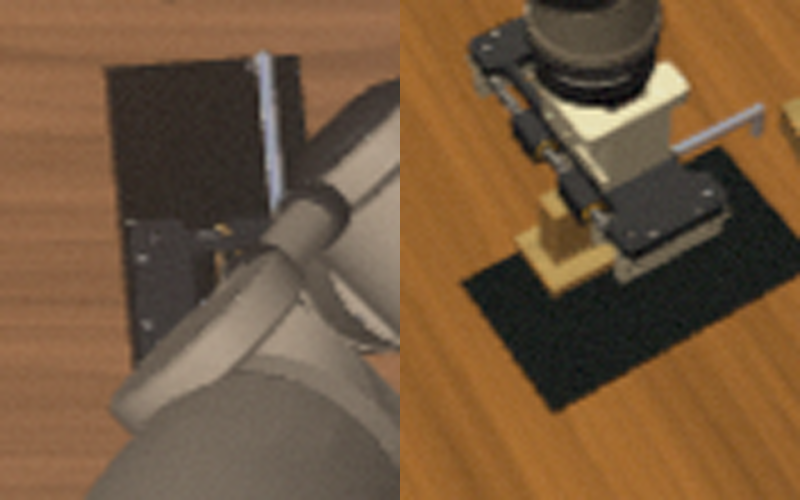

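>>> move_arm([
  [10, 30, 0, -0.008, 1],
  [15, 40, 0, -0.008, 1],
  [15, 40, 0, -0.008, 1],
  [15, 40, 0, -0.008, 1],
  [15, 40, 0, -0.008, 1],
  [15, 40, 0, -0.008, 1],
  [15, 40, 0, -0.008, 1],
  [8, 20, 0, -0.008, 1],
])

```text
time: 7.5
ee_pos: [0.5137, -0.0153, 0.1013]
tcp_rot: [[0.01, 0.011, -1.0], [1.0, -0.022, 0.01], [-0.022, -1.0, -0.012]]
ft_force: [0.7, 0.4, -2.2]
finger_gap: 0.0215
```

>>> move_arm([
  [0, 0, -10, 0, 1],
  [0, 0, -10, 0, 1],
  [0, 0, -5, 0, 1],
  [0, 0, 0, 0, 1],
  [0, 0, 0, 0, 1],
  [0, 0, 0, 0, 1],
  [0, 0, 0, 0, 1],
  [0, 0, 0, 0, 1],
])

```text
time: 8.3
ee_pos: [0.5129, -0.0168, 0.0734]
tcp_rot: [[0.011, 0.009, -1.0], [1.0, -0.022, 0.011], [-0.022, -1.0, -0.009]]
ft_force: [0.5, -0.4, -2.5]
finger_gap: 0.0217
```

```bash
python3 - <<'E'
from h import *
s=robot.state();print(s['ee_pos'],s['tcp_rot'].round(3).tolist())
d=snap('top','t4');e=snap('side','s4')
X=s['ee_pos']+[.125,0,.001];print(p(d,X),p(e,X))
o=np.zeros((500,800,3),np.uint8)
o[:,:400]=cv2.resize(d['pixels'][85:185,220:300,::-1],(400,500),interpolation=cv2.INTER_CUBIC)
o[:,400:]=cv2.resize(e['pixels'][115:235,265:361,::-1],(400,500),interpolation=cv2.INTER_CUBIC)
cv2.imwrite('pics/c5.png',o)
E
```

```text
[ 0.51285141 -0.01677651  0.07339334] [[0.011, 0.009, -1.0], [1.0, -0.022, 0.011], [-0.022, -1.0, -0.009]]
[252.77604749 137.89013593] [294.83116849 189.06594935]
```

View pics/c5.png

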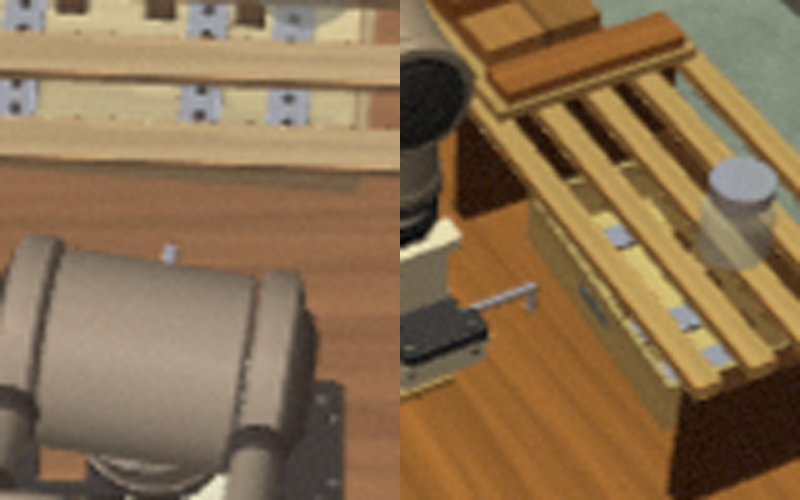

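>>> move_arm([
  [15, 2, 0, 0, 1],
  [20, 2, 0, 0, 1],
  [20, 2, 0, 0, 1],
  [20, 2, 0, 0, 1],
  [15, 1, 0, 0, 1],
  [4, 0, 0, 0, 1],
  [0, 0, 0, 0, 1],
  [0, 0, 0, 0, 1],
])

```text
time: 9.2
ee_pos: [0.6086, -0.0067, 0.0737]
tcp_rot: [[0.01, 0.008, -1.0], [1.0, -0.022, 0.01], [-0.021, -1.0, -0.008]]
ft_force: [-0.4, -0.1, -1.9]
finger_gap: 0.0218
```

>>> move_arm([
  [0, 0, -10, 0, 1],
  [0, 0, -10, 0, 1],
  [0, 0, -8, 0, 1],
  [0, 0, 0, 0, 1],
  [0, 0, 0, 0, 1],
  [0, 0, 0, 0, 1],
  [0, 0, 0, 0, 1],
  [0, 0, 0, 0, 1],
])

```text
time: 10.0
ee_pos: [0.606, -0.0069, 0.0428]
tcp_rot: [[0.01, 0.005, -1.0], [1.0, -0.021, 0.01], [-0.021, -1.0, -0.005]]
ft_force: [-0.5, 0.3, -1.7]
finger_gap: 0.0214
```

```bash
python3 - <<'E'
from h import *
d=snap('top','t5');e=snap('side','s5')
o=np.zeros((500,800,3),np.uint8)
o[:,:400]=cv2.resize(d['pixels'][65:165,220:300,::-1],(400,500),interpolation=cv2.INTER_CUBIC)
o[:,400:]=cv2.resize(e['pixels'][115:235,265:361,::-1],(400,500),interpolation=cv2.INTER_CUBIC)
cv2.imwrite('pics/c6.png',o)
E
```

```text
(no output)
```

View pics/c6.png

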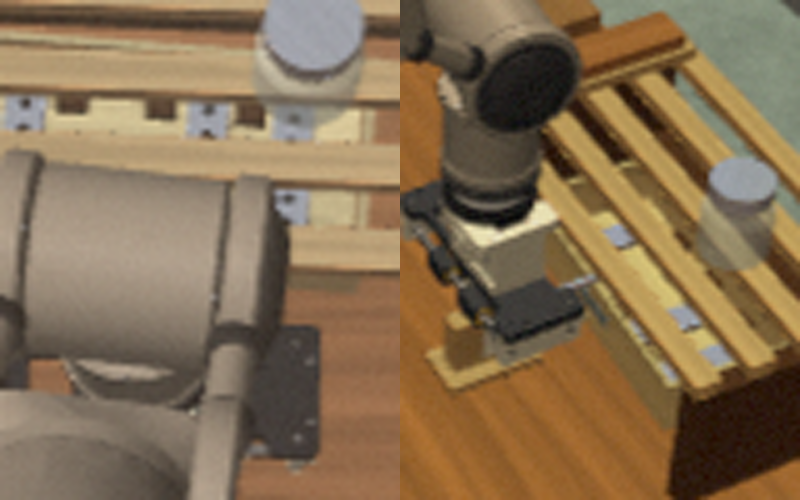

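>>> move_arm([
  [-8, 0, 0, 0, 1],
  [-10, 0, 0, 0, 1],
  [-15, 0, 0, 0, 1],
  [-15, 0, 0, 0, 1],
  [-15, 0, 0, 0, 1],
  [-15, 0, 0, 0, 1],
  [-10, 0, 0, 0, 1],
  [0, 0, 0, 0, 1],
])

```text
time: 10.9
ee_pos: [0.5186, -0.0073, 0.0453]
tcp_rot: [[0.011, 0.021, -1.0], [1.0, -0.023, 0.01], [-0.023, -1.0, -0.022]]
ft_force: [0.2, -0.5, -2.4]
finger_gap: 0.0219
```

```bash
python3 - <<'E'
from h import *
d=snap('top','t6');e=snap('side','s6')
o=np.zeros((500,800,3),np.uint8)
o[:,:400]=cv2.resize(d['pixels'][65:165,220:300,::-1],(400,500),interpolation=cv2.INTER_CUBIC)
o[:,400:]=cv2.resize(e['pixels'][125:245,245:341,::-1],(400,500),interpolation=cv2.INTER_CUBIC)
cv2.imwrite('pics/c7.png',o)
E
```

```text
(no output)
```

View pics/c7.png

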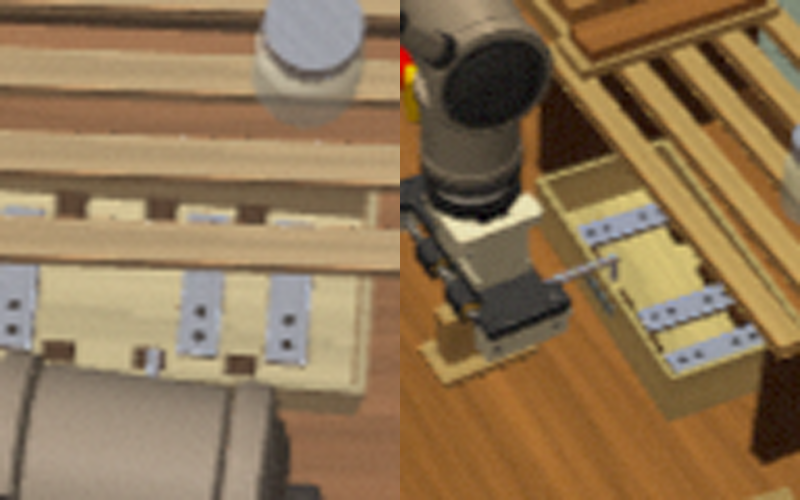

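>>> move_arm([
  [-10, 0, -4, 0, 1],
  [-15, 0, 0, 0, 1],
  [-15, 0, 0, 0, 1],
  [-15, 0, 0, 0, 1],
  [-15, 0, 0, 0, 1],
  [-15, 0, 0, 0, 1],
  [-10, 0, 0, 0, 1],
  [0, 0, 0, 0, 1],
])

```text
time: 11.8
ee_pos: [0.4373, -0.0093, 0.0455]
tcp_rot: [[0.011, 0.052, -0.999], [1.0, -0.027, 0.01], [-0.026, -0.998, -0.052]]
ft_force: [-0.7, 0.4, -2.4]
finger_gap: 0.0218
```

>>> move_arm([
  [2, 0, -2, 0, 1],
  [2, 0, -3, 0, 1],
  [0, 0, -2, 0, 1],
  [0, 0, 0, 0, 1],
  [0, 0, 0, 0, 1],
  [0, 0, 0, 0, 1],
  [0, 0, 0, 0, 1],
  [0, 0, 0, 0, 1],
])

```text
time: 12.6
ee_pos: [0.4429, -0.0094, 0.0374]
tcp_rot: [[0.011, 0.05, -0.999], [1.0, -0.027, 0.01], [-0.026, -0.998, -0.05]]
ft_force: [-1.1, -0.3, -1.3]
finger_gap: 0.0216
```

```bash
python3 - <<'E'
from h import *
s=robot.state();print(s['q'].round(1),s['ee_pos'])
d=snap('top','t7');e=snap('side','s7')
o=np.zeros((500,800,3),np.uint8)
o[:,:400]=cv2.resize(d['pixels'][90:190,220:300,::-1],(400,500),interpolation=cv2.INTER_CUBIC)
o[:,400:]=cv2.resize(e['pixels'][145:245,225:305,::-1],(400,500),interpolation=cv2.INTER_CUBIC)
cv2.imwrite('pics/c8.png',o)
E
```

```text
[-10.4  25.5 115.6  -1.7  35.8 -98.5] [ 0.44285877 -0.00935072  0.03738688]
```

View pics/c8.png

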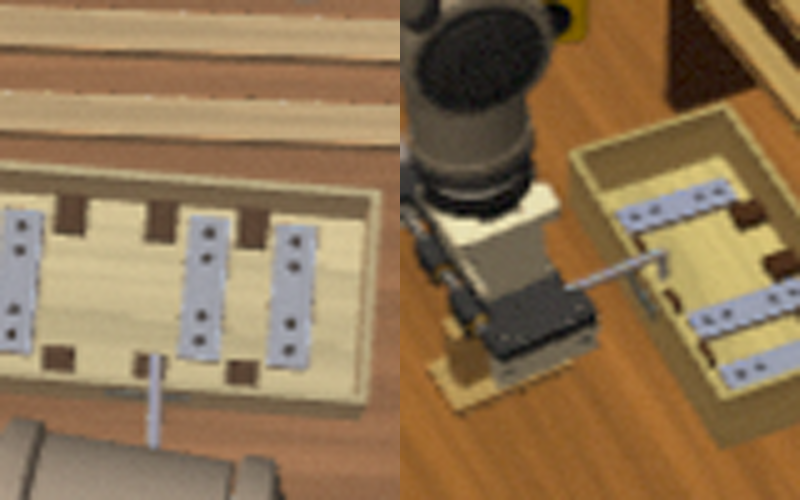

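```bash
python3 - <<'E'
from h import *
d=load('top')
show(d,(220,90),5,.055,[(0,372),(150,386),(366,403),(380,190),(0,163)])
show(d,(220,90),5,.013,[(22,280),(203,288),(295,296)])
print('tip');show(d,(220,90),5,.075,[(155,355)])
E
```

```text
(0, 372) [562.  79.]
(150, 386) [555.  -9.]
(366, 403) [ 546. -136.]
(380, 190) [ 675. -145.]
(0, 163) [689.  81.]
(22, 280) [628.  70.]
(203, 288) [624. -41.]
(295, 296) [620. -97.]
tip
(155, 355) [569. -12.]
```

>>> move_arm([
  [-5, 0, -2, 0, 1],
  [-5, 0, -1, 0, 1],
  [-6, 0, 0, 0, 1],
  [-6, 0, 0, 0, 1],
  [-6, 0, 0, 0, 1],
  [-6, 0, 0, 0, 1],
  [0, 0, 0, 0, 1],
  [0, 0, 0, 0, 1],
])

```text
time: 13.5
ee_pos: [0.4082, -0.0098, 0.035]
tcp_rot: [[0.011, 0.056, -0.998], [1.0, -0.027, 0.01], [-0.027, -0.998, -0.057]]
ft_force: [4.3, -0.4, -5.1]
finger_gap: 0.0215
```

```bash
python3 - <<'E'
from h import *
s=robot.state();print(s['q'].round(1),s['ee_pos'],s['time'])
d=snap('top','t8');e=snap('side','s8')
o=np.zeros((500,800,3),np.uint8)
o[:,:400]=cv2.resize(d['pixels'][90:190,220:300,::-1],(400,500),interpolation=cv2.INTER_CUBIC)
o[:300,400:]=cv2.resize(d['pixels'][180:240,95:195,::-1],(500,300),interpolation=cv2.INTER_CUBIC)[:,:400]
o[300:,400:]=cv2.resize(e['pixels'][165:215,215:315,::-1],(400,200),interpolation=cv2.INTER_CUBIC)
cv2.imwrite('pics/c9.png',o)
E
```

```text
[-11.4  23.2 121.2  -1.7  32.2 -99.4] [ 0.40821679 -0.00975701  0.03503555] 13.5
```

View pics/c9.png

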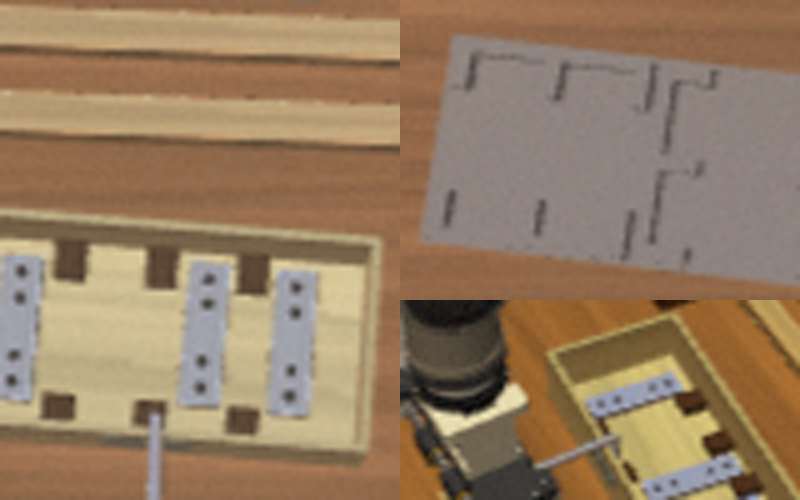

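```bash
python3 - <<'E'
from h import *
d=load('top')
print('lip');show(d,(220,90),5,.055,[(0,419),(150,432),(366,450),(380,240)])
print('br');show(d,(220,90),5,.013,[(22,328),(205,335),(295,343)])
print('br2 ends');show(d,(220,90),5,.013,[(210,263),(200,407)])
print('tray corners 16');show(d,(0,0),1.5625,.012,[(166,292),(295,305),(287,371),(155,356)])
print('tray alt');show(d,(15,180),5,.012,[(455,35),(422,242)])
# divider ribs (inner shadow edges)
print('ribs z.016');show(d,(15,180),5,.011,[(476,60),(563,68),(652,72),(677,82),(662,178),(450,207),(540,217),(629,232)])
E
```

```text
lip
(0, 419) [534.  78.]
(150, 432) [527. -10.]
(366, 450) [ 518. -136.]
(380, 240) [ 644. -145.]
br
(22, 328) [598.  69.]
(205, 335) [595. -42.]
(295, 343) [591. -97.]
br2 ends
(210, 263) [640. -45.]
(200, 407) [551. -39.]
tray corners 16
(166, 292) [499. 422.]
(295, 305) [476. 174.]
(287, 371) [350. 185.]
(155, 356) [376. 436.]
tray alt
(455, 35) [499. 423.]
(422, 242) [375. 435.]
ribs z.016
(476, 60) [484. 410.]
(563, 68) [479. 358.]
(652, 72) [478. 304.]
(677, 82) [472. 289.]
(662, 178) [414. 296.]
(450, 207) [396. 420.]
(540, 217) [390. 367.]
(629, 232) [382. 314.]
```

>>> move_arm([
  [6, 0, 0, 0, 1],
  [2, 0, 10, 0, 1],
  [0, 0, 20, 0, 1],
  [0, 0, 25, 0, 1],
  [0, 0, 20, 0, 1],
  [0, 0, 0, 0, 1],
  [0, -20, 0, 0, 1],
  [0, -30, 0, 0, 1],
])

```text
time: 14.4
ee_pos: [0.4142, -0.0576, 0.1099]
tcp_rot: [[0.006, 0.045, -0.999], [1.0, -0.025, 0.005], [-0.024, -0.999, -0.045]]
ft_force: [0.5, -0.3, -2.6]
finger_gap: 0.0222
```

>>> move_arm([
  [1, -40, 0, 0.015, 1],
  [1, -40, 0, 0.015, 1],
  [1, -40, 0, 0.015, 1],
  [1, -40, 0, 0.015, 1],
  [1, -35, 0, 0.015, 1],
  [0, -20, 0, 0, 1],
  [0, -10, 0, 0, 1],
  [0, 0, 0, 0, 1],
])

```text
time: 15.2
ee_pos: [0.4144, -0.2918, 0.0995]
tcp_rot: [[-0.07, 0.035, -0.997], [0.997, -0.013, -0.071], [-0.015, -0.999, -0.034]]
ft_force: [0.1, 0.4, -2.1]
finger_gap: 0.0221
```

>>> move_arm([
  [6, -10, 0, 0, 1],
  [5, -10, -5, 0, 1],
  [0, 0, -15, 0, 1],
  [0, 0, -20, 0, 1],
  [0, 0, -12, 0, 1],
  [0, 0, -5, 0, 1],
  [0, 0, 0, 0, 1],
  [0, 0, 0, 0, 1],
])

```text
time: 16.0
ee_pos: [0.4297, -0.3096, 0.0387]
tcp_rot: [[-0.077, 0.035, -0.996], [0.997, -0.012, -0.078], [-0.014, -0.999, -0.034]]
ft_force: [0.1, 0.3, -1.2]
finger_gap: 0.0221
```

>>> move_arm([
  [0, 0, -5, 0, 1],
  [0, 0, -4, 0, 1],
  [0, 0, -2, 0, 1],
  [0, 0, 0, 0, 1],
  [0, 0, 0, 0, 1],
  [0, 0, 0, 0, 1],
  [0, 0, 0, 0, 1],
  [0, 0, 0, 0, 1],
])

```text
time: 16.8
ee_pos: [0.4309, -0.3105, 0.0289]
tcp_rot: [[-0.078, 0.038, -0.996], [0.997, -0.014, -0.078], [-0.017, -0.999, -0.037]]
ft_force: [0.8, 0.7, -2.1]
finger_gap: 0.0216
```

>>> move_arm([
  [0, 0, -3, 0, 1],
  [0, 0, 0, 0, 1],
  [0, 0, 0, 0, 0.85],
  [0, 0, 0, 0, 0.7],
  [0, 0, 0, 0, 0.6],
  [0, 0, 0, 0, 0.5],
  [0, 0, 0, 0, 0.4],
  [0, 0, 0, 0, 0.4],
])

```text
time: 17.6
ee_pos: [0.4324, -0.3116, 0.0277]
tcp_rot: [[-0.077, 0.042, -0.996], [0.997, -0.017, -0.078], [-0.021, -0.999, -0.04]]
ft_force: [-0.3, 0.1, -0.1]
finger_gap: 0.0528
```

>>> move_arm([
  [0, 0, 15, 0, 0.4],
  [0, 0, 30, 0, 0.4],
  [0, 0, 40, 0, 0.4],
  [0, 0, 45, 0, 0.4],
  [10, 30, 30, -0.03, 0.4],
  [20, 40, 0, -0.03, 0.4],
  [20, 40, 0, -0.03, 0.4],
  [20, 40, 0, -0.03, 0.4],
])

```text
time: 18.4
ee_pos: [0.5015, -0.161, 0.1946]
tcp_rot: [[0.057, 0.042, -0.997], [0.998, -0.022, 0.057], [-0.02, -0.999, -0.043]]
ft_force: [0.5, -0.6, 0.0]
finger_gap: 0.0553
```

>>> move_arm([
  [15, 20, 0, 0, 0.6],
  [20, 25, 0, 0, 0.6],
  [20, 25, 0, 0, 0.6],
  [15, 20, -10, 0, 0.6],
  [5, 5, -30, 0, 0.6],
  [0, 0, -30, 0, 0.6],
  [0, 0, -15, 0, 0.6],
  [0, 0, 0, 0, 0.6],
])

```text
time: 19.2
ee_pos: [0.5814, -0.0542, 0.1083]
tcp_rot: [[0.049, 0.047, -0.998], [0.999, -0.022, 0.048], [-0.02, -0.999, -0.048]]
ft_force: [-0.4, -0.0, -0.1]
finger_gap: 0.0366
```

```bash
python3 - <<'E'
from h import *
s=robot.state();print(s['ee_pos'],s['tcp_rot'].round(3).tolist())
d=snap('top','t9');e=snap('side','s9')
o=np.zeros((500,800,3),np.uint8)
o[:,:400]=cv2.resize(d['pixels'][100:200,220:300,::-1],(400,500),interpolation=cv2.INTER_CUBIC)
o[:,400:]=cv2.resize(e['pixels'][145:245,225:305,::-1],(400,500),interpolation=cv2.INTER_CUBIC)
cv2.imwrite('pics/c10.png',o)
X=np.array([.595,-.042,.013]);print(p(e,X),p(e,s['ee_pos']))
E
```

```text
[ 0.58139027 -0.05417763  0.10829238] [[0.049, 0.047, -0.998], [0.999, -0.022, 0.048], [-0.02, -0.999, -0.048]]
[287.18418721 209.692233  ] [286.38193539 194.78117932]
```

View pics/c10.png

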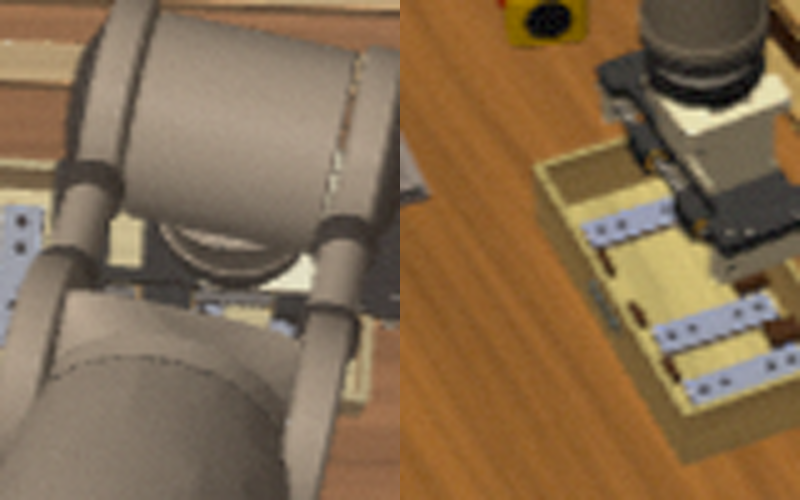

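>>> move_arm([
  [7, 6, 0, -0.02, 0.6],
  [6, 5, 0, 0, 0.6],
  [0, 0, 0, 0, 0.6],
  [0, 0, -15, 0, 0.6],
  [0, 0, -20, 0, 0.6],
  [0, 0, -10, 0, 0.6],
  [0, 0, 0, 0, 0.6],
  [0, 0, 0, 0, 0.6],
])

```text
time: 20.1
ee_pos: [0.6001, -0.0455, 0.0728]
tcp_rot: [[0.069, 0.064, -0.996], [0.997, -0.027, 0.068], [-0.023, -0.998, -0.065]]
ft_force: [0.3, 0.7, 0.3]
finger_gap: 0.0365
```

>>> move_arm([
  [-5, 4, 0, 0, 0.6],
  [0, 0, -20, 0, 0.6],
  [0, 0, -20, 0, 0.6],
  [0, 0, -10, 0, 0.6],
  [0, 0, 0, 0, 0.6],
  [0, 0, 0, 0, 0.6],
  [0, 0, 0, 0, 0.6],
  [0, 0, 0, 0, 0.6],
])

```text
time: 20.9
ee_pos: [0.5976, -0.0411, 0.0287]
tcp_rot: [[0.069, 0.074, -0.995], [0.997, -0.029, 0.067], [-0.024, -0.997, -0.076]]
ft_force: [0.1, -0.1, 0.1]
finger_gap: 0.0367
```

>>> move_arm([
  [0, 0, -8, 0, 0.6],
  [0, 0, -6, 0, 0.6],
  [0, 0, -5, 0, 0.6],
  [0, 0, -2, 0, 0.6],
  [0, 0, 0, 0, 0.6],
  [0, 0, 0, 0, 0.6],
  [0, 0, 0, 0, 0.6],
  [0, 0, 0, 0, 0.6],
])

```text
time: 21.7
ee_pos: [0.5982, -0.0413, 0.0067]
tcp_rot: [[0.069, 0.076, -0.995], [0.997, -0.029, 0.067], [-0.024, -0.997, -0.078]]
ft_force: [0.2, -0.8, 0.7]
finger_gap: 0.0363
```

>>> move_arm([
  [0, 0, 0, 0, 1],
  [0, 0, 0, 0, 1],
  [0, 0, 0, 0, 1],
  [0, 0, 0, 0, 1],
  [0, 0, 0, 0, 1],
  [0, 0, 5, 0, 1],
  [0, 0, 15, 0, 1],
  [0, 0, 25, 0, 1],
], grip_force=40)

```text
time: 22.5
ee_pos: [0.5953, -0.0407, 0.0497]
tcp_rot: [[0.069, 0.068, -0.995], [0.997, -0.028, 0.067], [-0.023, -0.997, -0.07]]
ft_force: [-0.4, 0.4, -0.1]
finger_gap: 0.0254
```

>>> move_arm([
  [0, 0, 35, 0, 1],
  [0, 0, 35, 0, 1],
  [-5, 15, 20, 0, 1],
  [-20, 40, 0, 0, 1],
  [-20, 40, 0, 0, 1],
  [-20, 40, 0, 0, 1],
  [-20, 40, 0, 0, 1],
  [-20, 40, 0, 0, 1],
])

```text
time: 23.3
ee_pos: [0.4901, 0.1751, 0.1503]
tcp_rot: [[0.08, 0.08, -0.994], [0.997, -0.03, 0.077], [-0.023, -0.996, -0.082]]
ft_force: [1.4, 0.0, -1.7]
finger_gap: 0.0256
```

>>> move_arm([
  [-8, 35, 0, -0.018, 1],
  [-8, 35, 0, 0, 1],
  [-8, 35, 0, 0, 1],
  [-8, 35, 0, 0, 1],
  [-8, 30, 0, 0, 1],
  [-4, 15, 0, 0, 1],
  [0, 0, 0, 0, 1],
  [0, 0, 0, 0, 1],
])

```text
time: 24.1
ee_pos: [0.4389, 0.3713, 0.153]
tcp_rot: [[0.091, 0.08, -0.993], [0.996, -0.03, 0.089], [-0.022, -0.996, -0.083]]
ft_force: [-0.1, 0.5, -1.0]
finger_gap: 0.0255
```

>>> move_arm([
  [0, 12, 0, 0, 1],
  [0, 10, -20, 0, 1],
  [0, 0, -30, 0, 1],
  [0, 0, -30, 0, 1],
  [0, 0, -10, 0, 1],
  [0, 0, 0, 0, 1],
  [0, 0, 0, 0, 1],
  [0, 0, 0, 0, 1],
])

```text
time: 24.9
ee_pos: [0.4447, 0.3918, 0.0648]
tcp_rot: [[0.101, 0.086, -0.991], [0.995, -0.027, 0.099], [-0.018, -0.996, -0.089]]
ft_force: [1.6, -0.1, -0.5]
finger_gap: 0.0252
```

```bash
python3 - <<'E'
from h import *
s=robot.state();print(s['ee_pos'],s['tcp_rot'].round(3).tolist())
d=snap('top','t10');e=snap('side','s10')
o=np.zeros((500,800,3),np.uint8)
o[:,:400]=cv2.resize(d['pixels'][170:270,95:175,::-1],(400,500),interpolation=cv2.INTER_CUBIC)
o[:,400:]=cv2.resize(e['pixels'][115:215,155:235,::-1],(400,500),interpolation=cv2.INTER_CUBIC)
cv2.imwrite('pics/c11.png',o)
for X in ([.434,.394,.006],s['ee_pos']): print(p(e,X),(p(e,X)-[155,115])*5+[400,0])
E
```

```text
[0.44465129 0.39175797 0.06476582] [[0.101, 0.086, -0.991], [0.995, -0.027, 0.099], [-0.018, -0.996, -0.089]]
[198.27715    152.89130945] [616.38575    189.45654723]
[199.44923605 141.12223375] [622.24618025 130.61116876]
```

View pics/c11.png

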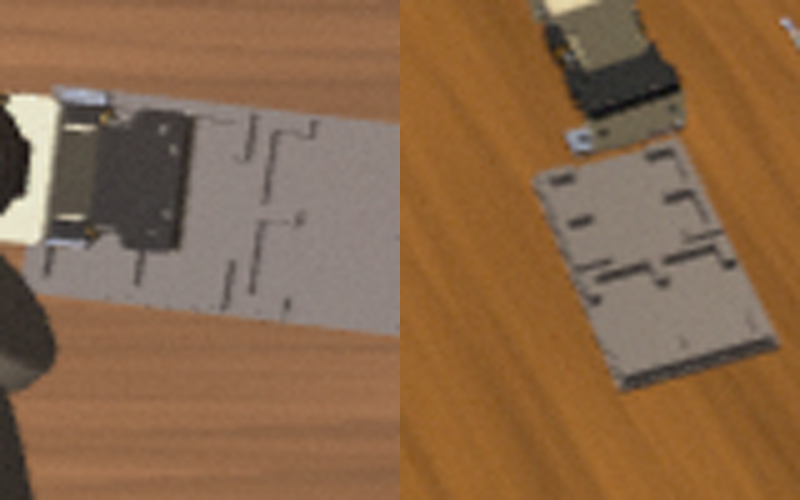

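>>> move_arm([
  [-5, 2, 0, 0, 1],
  [-3, 0, -10, 0, 1],
  [-1, 0, -15, 0, 1],
  [-1, 0, -12, 0, 1],
  [0, 0, -3, 0, 1],
  [0, 0, 0, 0, 1],
  [0, 0, 0, 0, 1],
  [0, 0, 0, 0, 1],
])

```text
time: 25.8
ee_pos: [0.4339, 0.3952, 0.0247]
tcp_rot: [[0.1, 0.09, -0.991], [0.995, -0.024, 0.098], [-0.015, -0.996, -0.092]]
ft_force: [-0.8, -0.4, -1.8]
finger_gap: 0.025
```

>>> move_arm([
  [3, -1, 0, 0, 1],
  [0, 0, -6, 0, 1],
  [0, 0, -6, 0, 1],
  [0, 0, -3, 0, 1],
  [0, 0, 0, 0, 1],
  [0, 0, 0, 0, 1],
  [0, 0, 0, 0, 1],
  [0, 0, 0, 0, 1],
])

```text
time: 26.6
ee_pos: [0.4379, 0.3944, 0.0093]
tcp_rot: [[0.1, 0.092, -0.991], [0.995, -0.023, 0.099], [-0.013, -0.996, -0.093]]
ft_force: [-1.0, 0.7, -0.9]
finger_gap: 0.0255
```

>>> move_arm([
  [0, 0, -2, 0, 1],
  [0, 0, 0, 0, 1],
  [0, 0, 0, 0, 0.65],
  [0, 0, 0, 0, 0.62],
  [0, 0, 0, 0, 0.62],
  [0, 0, 0, 0, 0.62],
  [0, 0, 10, 0, 0.62],
  [0, 0, 20, 0, 0.62],
])

```text
time: 27.4
ee_pos: [0.4371, 0.3938, 0.0371]
tcp_rot: [[0.1, 0.089, -0.991], [0.995, -0.025, 0.098], [-0.016, -0.996, -0.091]]
ft_force: [-0.4, -0.1, 0.5]
finger_gap: 0.0349
```

>>> move_arm([
  [0, 0, 35, 0, 0.6],
  [0, 0, 40, 0, 0.6],
  [15, -20, 40, 0, 0.6],
  [20, -40, 0, 0, 0.6],
  [20, -40, 0, 0, 0.6],
  [20, -40, 0, 0, 0.6],
  [20, -40, 0, 0, 0.6],
  [20, -40, 0, 0, 0.6],
])

```text
time: 28.2
ee_pos: [0.5541, 0.1723, 0.1674]
tcp_rot: [[0.089, 0.103, -0.991], [0.996, -0.017, 0.088], [-0.008, -0.995, -0.104]]
ft_force: [0.7, -0.2, 0.7]
finger_gap: 0.0369
```

```bash
python3 - <<'E'
from h import *
s=robot.state();print(s['ee_pos'],s['tcp_rot'].round(3).tolist())
d=snap('top','t11');e=snap('side','s11')
o=np.zeros((600,800,3),np.uint8)
o[:300]=cv2.resize(np.hstack([d['pixels'][185:241,95:195,::-1],d['pixels'][180:236,315:365,::-1]]),(800,300),interpolation=cv2.INTER_CUBIC)
o[300:,:400]=cv2.resize(e['pixels'][130:205,175:275,::-1],(400,300),interpolation=cv2.INTER_CUBIC)
o[300:,400:]=cv2.resize(e['pixels'][170:245,240:340,::-1],(400,300),interpolation=cv2.INTER_CUBIC)
cv2.imwrite('pics/c12.png',o)
E
```

```text
[0.55414162 0.17233335 0.1674017 ] [[0.089, 0.103, -0.991], [0.996, -0.017, 0.088], [-0.008, -0.995, -0.104]]
```

View pics/c12.png

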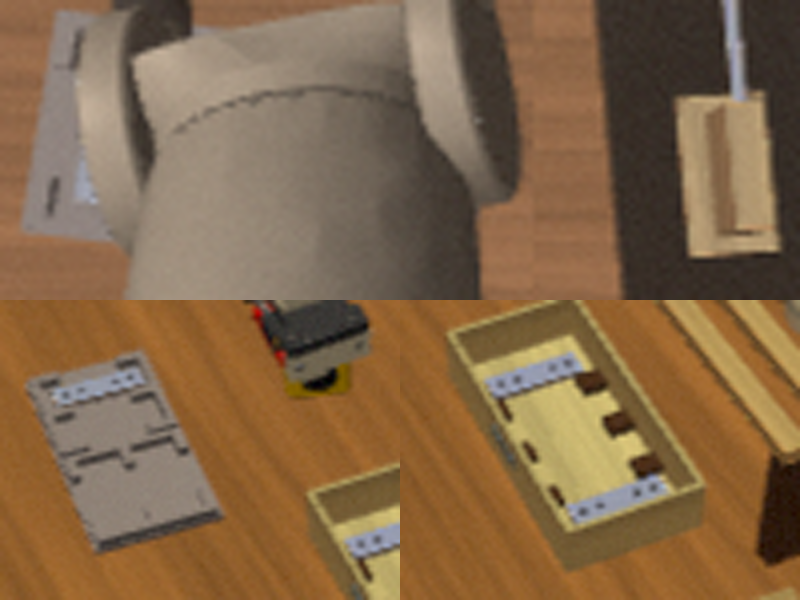

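```bash
python3 - <<'E'
from h import *
e=load('side')
show(e,(240-100,170-75),4,.013,[(618,499),(535,375)])
show(e,(175,130-75),4,.014,[(98,386)])
show(e,(175,55),4,.016,[(25,385),(140,350),(222,517)])
E
```

```text
(618, 499) [594. -95.]
(535, 375) [602.  71.]
(98, 386) [439. 391.]
(25, 385) [374. 424.]
(140, 350) [497. 419.]
(222, 517) [470. 164.]
```

>>> move_arm([
  [10, -25, 0, 0.014, 0.6],
  [10, -25, 0, 0, 0.6],
  [10, -22, 0, 0, 0.6],
  [5, -8, -10, 0, 0.6],
  [0, 0, -30, 0, 0.6],
  [0, 0, -30, 0, 0.6],
  [0, 0, -15, 0, 0.6],
  [0, 0, 0, 0, 0.6],
])

```text
time: 29.1
ee_pos: [0.5904, 0.0905, 0.0819]
tcp_rot: [[0.081, 0.107, -0.991], [0.997, -0.014, 0.08], [-0.005, -0.994, -0.108]]
ft_force: [0.3, -0.2, -0.4]
finger_gap: 0.0368
```

>>> move_arm([
  [5, -10, 0, 0, 0.6],
  [4, -10, 0, 0, 0.6],
  [0, 0, 0, 0, 0.6],
  [0, 0, -10, 0, 0.6],
  [0, 0, -10, 0, 0.6],
  [0, 0, 0, 0, 0.6],
  [0, 0, 0, 0, 0.6],
  [0, 0, 0, 0, 0.6],
])

```text
time: 29.9
ee_pos: [0.6012, 0.0704, 0.0632]
tcp_rot: [[0.08, 0.111, -0.991], [0.997, -0.014, 0.079], [-0.005, -0.994, -0.112]]
ft_force: [-0.2, -0.2, -0.7]
finger_gap: 0.0363
```

>>> move_arm([
  [0, 0, -15, 0, 0.6],
  [0, 0, -15, 0, 0.6],
  [0, 0, -8, 0, 0.6],
  [0, 0, 0, 0, 0.6],
  [-2, 0, -6, 0, 0.6],
  [0, 0, -6, 0, 0.6],
  [0, 0, 0, 0, 0.6],
  [0, 0, 0, 0, 0.6],
])

```text
time: 30.7
ee_pos: [0.6009, 0.071, 0.014]
tcp_rot: [[0.079, 0.116, -0.99], [0.997, -0.013, 0.078], [-0.004, -0.993, -0.117]]
ft_force: [-0.5, 0.2, -0.3]
finger_gap: 0.0368
```

>>> move_arm([
  [0, 0, -4, 0, 0.6],
  [0, 0, -3, 0, 0.6],
  [0, 0, 0, 0, 0.6],
  [0, 0, 0, 0, 1],
  [0, 0, 0, 0, 1],
  [0, 0, 0, 0, 1],
  [0, 0, 0, 0, 1],
  [0, 0, 0, 0, 1],
])

```text
time: 31.5
ee_pos: [0.6015, 0.0712, 0.0071]
tcp_rot: [[0.079, 0.118, -0.99], [0.997, -0.013, 0.078], [-0.004, -0.993, -0.118]]
ft_force: [0.2, 1.0, 0.0]
finger_gap: 0.025
```

>>> move_arm([
  [0, 0, 10, 0, 1],
  [0, 0, 25, 0, 1],
  [0, 0, 35, 0, 1],
  [0, 0, 35, 0, 1],
  [-10, 20, 25, 0, 1],
  [-15, 30, 0, 0, 1],
  [-20, 35, 0, 0, 1],
  [-20, 35, 0, 0, 1],
])

```text
time: 32.3
ee_pos: [0.5358, 0.1896, 0.1472]
tcp_rot: [[0.088, 0.121, -0.989], [0.996, -0.014, 0.087], [-0.003, -0.993, -0.122]]
ft_force: [0.9, -0.2, -1.4]
finger_gap: 0.0252
```

>>> move_arm([
  [-20, 28, 0, -0.01, 1],
  [-20, 28, 0, 0, 1],
  [-20, 28, 0, 0, 1],
  [-20, 28, 0, 0, 1],
  [-12, 15, 0, 0, 1],
  [-5, 5, 0, 0, 1],
  [0, 0, 0, 0, 1],
  [0, 0, 0, 0, 1],
])

```text
time: 33.1
ee_pos: [0.4319, 0.3294, 0.1534]
tcp_rot: [[0.093, 0.126, -0.988], [0.996, -0.012, 0.093], [0.0, -0.992, -0.127]]
ft_force: [-0.0, -0.6, -1.2]
finger_gap: 0.0249
```

>>> move_arm([
  [0, 11, 0, 0, 1],
  [0, 0, -20, 0, 1],
  [-1, 0, -30, 0, 1],
  [-1, 0, -30, 0, 1],
  [-1, 0, -25, 0, 1],
  [0, 0, -8, 0, 1],
  [0, 0, 0, 0, 1],
  [0, 0, 0, 0, 1],
])

```text
time: 33.9
ee_pos: [0.4367, 0.34, 0.0394]
tcp_rot: [[0.104, 0.133, -0.986], [0.995, -0.009, 0.103], [0.005, -0.991, -0.134]]
ft_force: [1.1, 0.5, -1.1]
finger_gap: 0.0248
```

>>> move_arm([
  [-4, 1, 0, 0, 1],
  [-2, 0, -8, 0, 1],
  [-1, 0, -8, 0, 1],
  [0, 0, -6, 0, 1],
  [0, 0, -4, 0, 1],
  [0, 0, 0, 0, 1],
  [0, 0, 0, 0, 1],
  [0, 0, 0, 0, 1],
])

```text
time: 34.7
ee_pos: [0.4311, 0.3424, 0.0147]
tcp_rot: [[0.104, 0.139, -0.985], [0.995, -0.006, 0.104], [0.009, -0.99, -0.139]]
ft_force: [0.5, -0.7, -1.1]
finger_gap: 0.025
```

>>> move_arm([
  [0, -1, -4, 0, 1],
  [0, 0, -3, 0, 1],
  [0, 0, 0, 0, 1],
  [0, 0, 0, 0, 0.65],
  [0, 0, 0, 0, 0.62],
  [0, 0, 0, 0, 0.62],
  [0, 0, 0, 0, 0.62],
  [0, 0, 10, 0, 0.62],
])

```text
time: 35.5
ee_pos: [0.4313, 0.3412, 0.0175]
tcp_rot: [[0.104, 0.139, -0.985], [0.995, -0.006, 0.104], [0.009, -0.99, -0.139]]
ft_force: [-0.2, -0.5, 0.7]
finger_gap: 0.0347
```

>>> move_arm([
  [0, 0, 30, 0, 0.6],
  [0, 0, 40, 0, 0.6],
  [0, 0, 45, 0, 0.6],
  [20, -25, 20, 0, 0.6],
  [20, -45, 0, 0, 0.6],
  [20, -45, 0, 0, 0.6],
  [20, -45, 0, 0, 0.6],
  [20, -45, 0, 0, 0.6],
])

```text
time: 36.3
ee_pos: [0.5318, 0.1359, 0.1664]
tcp_rot: [[0.091, 0.149, -0.985], [0.996, 0.0, 0.092], [0.014, -0.989, -0.148]]
ft_force: [0.9, -0.9, -1.0]
finger_gap: 0.0366
```

>>> move_arm([
  [15, -45, 0, 0.01, 0.6],
  [15, -45, 0, 0.01, 0.6],
  [10, -45, 0, 0, 0.6],
  [5, -45, 0, 0, 0.6],
  [0, -30, 0, 0, 0.6],
  [0, 0, 0, 0, 0.6],
  [0, 0, 0, 0, 0.6],
  [0, 0, 0, 0, 0.6],
])

```text
time: 37.1
ee_pos: [0.5797, -0.089, 0.1729]
tcp_rot: [[0.077, 0.158, -0.984], [0.997, 0.001, 0.078], [0.013, -0.987, -0.157]]
ft_force: [-0.4, 0.0, 0.2]
finger_gap: 0.0368
```

```bash
python3 - <<'E'
from h import *
s=robot.state();print(s['ee_pos'],s['tcp_rot'].round(3).tolist(),s['q'].round(1))
d=snap('top','t12')
im=d['pixels'].astype(int)
# bright bluish pixels in tray area and brackets
b=im[:,:,2]-im[:,:,0]
m=((b>8)&(im[:,:,2]>120)).astype(np.uint8)
n,l,st,ce=cv2.connectedComponentsWithStats(m)
for i in range(1,n):
    if st[i,4]>40: print(st[i],ce[i].round(1),(1000*w(d,*ce[i],.014)).round())
E
```

```text
[ 0.5796984  -0.08899401  0.17292073] [[0.077, 0.158, -0.984], [0.997, 0.001, 0.078], [0.013, -0.987, -0.157]] [ -17.8   23.9   90.5    3.4   57.1 -104.9]
[274  60  18  18 169] [281.7  68.5] [ 879. -105.   14.]
[444  80   6  23 100] [446.9  90.2] [ 814. -622.   14.]
[376 104   9  45 230] [379.8 125. ] [ 699. -408.   14.]
[447 124   8  53 211] [450.4 149.1] [ 625. -623.   14.]
[274 160   8  13  66] [277.8 165.9] [568. -93.  14.]
[350 167   4  32  41] [351.3 183. ] [ 517. -316.   14.]
[450 177   6  25  67] [452.6 188.9] [ 502. -623.   14.]
[109 193  12  30 195] [114.8 207.5] [437. 393.  14.]
[127 195  12  30 197] [132.5 209.9] [430. 340.  14.]
[451 202   6  18  57] [453.9 210.4] [ 437. -623.   14.]
[  0 287  17  49 528] [  8.8 310.7] [137. 680.  14.]
[366 289  19  14  42] [374.  294.6] [ 188. -375.   14.]
[370 298  21  16  90] [379.7 305.7] [ 156. -390.   14.]
[363 300  22  19  58] [373.5 309.6] [ 145. -372.   14.]
```

>>> move_arm([
  [5, -4, 0, 0, 0.6],
  [4, -3, -20, 0, 0.6],
  [0, 0, -30, 0, 0.6],
  [0, 0, -30, 0, 0.6],
  [0, 0, -20, 0, 0.6],
  [0, 0, 0, 0, 0.6],
  [0, 0, 0, 0, 0.6],
  [0, 0, 0, 0, 0.6],
])

```text
time: 37.95
ee_pos: [0.5932, -0.0888, 0.0736]
tcp_rot: [[0.064, 0.165, -0.984], [0.998, 0.002, 0.065], [0.013, -0.986, -0.164]]
ft_force: [0.3, -1.2, 0.3]
finger_gap: 0.0369
```

>>> move_arm([
  [0, -7, 0, -0.01, 0.6],
  [0, 0, -15, 0, 0.6],
  [0, 0, -20, 0, 0.6],
  [0, 0, -12, 0, 0.6],
  [0, 0, 0, 0, 0.6],
  [0, 0, 0, 0, 0.6],
  [0, 0, 0, 0, 0.6],
  [0, 0, 0, 0, 0.6],
])

```text
time: 38.75
ee_pos: [0.5985, -0.0989, 0.034]
tcp_rot: [[0.075, 0.179, -0.981], [0.997, -0.005, 0.076], [0.009, -0.984, -0.179]]
ft_force: [-1.2, 0.9, -0.7]
finger_gap: 0.0369
```

>>> move_arm([
  [-4, 3, 0, 0, 0.6],
  [0, 0, -8, 0, 0.6],
  [0, 0, -8, 0, 0.6],
  [-1, 0, -5, 0, 0.6],
  [0, 0, -3, 0, 0.6],
  [0, 0, 0, 0, 0.6],
  [0, 0, 0, 0, 0.6],
  [0, 0, 0, 0, 0.6],
])

```text
time: 39.55
ee_pos: [0.5936, -0.096, 0.0087]
tcp_rot: [[0.075, 0.181, -0.981], [0.997, -0.006, 0.076], [0.008, -0.984, -0.18]]
ft_force: [0.0, -0.8, 0.0]
finger_gap: 0.0366
```

>>> move_arm([
  [0, 0, -1, 0, 0.6],
  [0, 0, 0, 0, 1],
  [0, 0, 0, 0, 1],
  [0, 0, 0, 0, 1],
  [0, 0, 0, 0, 1],
  [0, 0, 0, 0, 1],
  [0, 0, 10, 0, 1],
  [0, 0, 25, 0, 1],
])

```text
time: 40.35
ee_pos: [0.5913, -0.0953, 0.041]
tcp_rot: [[0.075, 0.174, -0.982], [0.997, -0.003, 0.076], [0.01, -0.985, -0.174]]
ft_force: [-0.1, 0.1, 0.2]
finger_gap: 0.0251
```

>>> move_arm([
  [0, 0, 40, 0, 1],
  [0, 0, 40, 0, 1],
  [-10, 20, 30, 0, 1],
  [-15, 40, 0, -0.12, 1],
  [-15, 40, 0, -0.14, 1],
  [-15, 40, 0, -0.14, 1],
  [-15, 40, 0, -0.14, 1],
  [-15, 40, 0, -0.14, 1],
])

```text
time: 41.15
ee_pos: [0.5179, 0.0954, 0.1642]
tcp_rot: [[0.626, 0.15, -0.765], [0.78, -0.106, 0.617], [0.011, -0.983, -0.183]]
ft_force: [0.5, 1.0, -1.0]
finger_gap: 0.0252
```

>>> move_arm([
  [-10, 20, 0, -0.14, 1],
  [-10, 22, 0, -0.14, 1],
  [-10, 22, 0, -0.14, 1],
  [-10, 22, 0, -0.14, 1],
  [-10, 22, 0, -0.14, 1],
  [-8, 15, 0, -0.14, 1],
  [-4, 8, 0, -0.14, 1],
  [0, 0, 0, 0, 1],
])

```text
time: 41.95
ee_pos: [0.4504, 0.2364, 0.1708]
tcp_rot: [[0.992, -0.005, 0.125], [-0.123, -0.185, 0.975], [0.018, -0.983, -0.185]]
ft_force: [1.1, -0.3, -0.8]
finger_gap: 0.0252
```

>>> move_arm([
  [0, 3, -20, 0.02, 1],
  [0, 0, -35, 0, 1],
  [0, 0, -35, 0, 1],
  [0, 0, -25, 0, 1],
  [0, 0, -5, 0, 1],
  [0, 0, 0, 0, 1],
  [0, 0, 0, 0, 1],
  [0, 0, 0, 0, 1],
])

```text
time: 42.75
ee_pos: [0.4542, 0.2378, 0.0544]
tcp_rot: [[0.996, 0.013, 0.084], [-0.08, -0.181, 0.98], [0.028, -0.983, -0.18]]
ft_force: [-0.0, 0.2, -0.7]
finger_gap: 0.025
```

```bash
python3 - <<'E'
from h import *
s=robot.state();print(s['ee_pos'],s['tcp_rot'].round(3).tolist())
d=snap('top','t13');e=snap('side','s13')
o=np.zeros((500,800,3),np.uint8)
o[:,:400]=cv2.resize(d['pixels'][170:250,135:199,::-1],(400,500),interpolation=cv2.INTER_CUBIC)
o[:,400:]=cv2.resize(e['pixels'][130:210,175:239,::-1],(400,500),interpolation=cv2.INTER_CUBIC)
cv2.imwrite('pics/c13.png',o)
for X in ([.448,.240,.006],s['ee_pos']): print((p(e,X)-[175,130])*6.25+[400,0],(p(d,X)-[135,170])*6.25)
E
```

```text
[0.4542085  0.23775067 0.05438401] [[0.996, 0.013, 0.084], [-0.08, -0.181, 0.98], [0.028, -0.983, -0.18]]
[663.16083209 284.58232034] [198.94859503 215.8844163 ]
[668.08115258 225.76376596] [182.58225162 191.36748446]
```

View pics/c13.png

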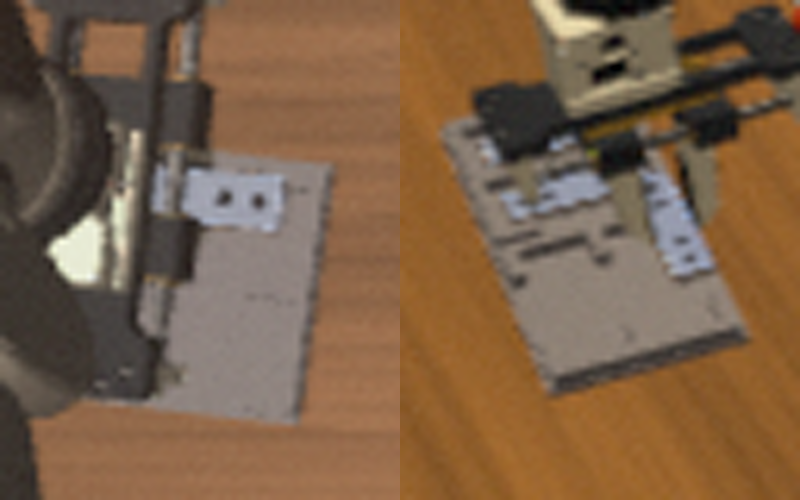

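>>> move_arm([
  [-5, 2, 0, 0, 1],
  [-1, 0, -12, 0, 1],
  [-1, 0, -12, 0, 1],
  [0, 0, -8, 0, 1],
  [0, 0, -3, 0, 1],
  [0, 0, 0, 0, 1],
  [0, 0, 0, 0, 1],
  [0, 0, 0, 0, 1],
])

```text
time: 43.65
ee_pos: [0.4466, 0.2403, 0.0167]
tcp_rot: [[0.996, 0.014, 0.083], [-0.079, -0.181, 0.98], [0.029, -0.983, -0.179]]
ft_force: [-0.5, -0.3, -0.7]
finger_gap: 0.025
```

>>> move_arm([
  [1, 0, -5, 0, 1],
  [0, 0, -3, 0, 1],
  [0, 0, 0, 0, 1],
  [0, 0, 0, 0, 0.65],
  [0, 0, 0, 0, 0.62],
  [0, 0, 0, 0, 0.62],
  [0, 0, 0, 0, 0.62],
  [0, 0, 10, 0, 0.62],
])

```text
time: 44.45
ee_pos: [0.4481, 0.2403, 0.0188]
tcp_rot: [[0.996, 0.015, 0.083], [-0.079, -0.181, 0.98], [0.03, -0.983, -0.179]]
ft_force: [-0.4, -0.4, -0.3]
finger_gap: 0.0348
```

>>> move_arm([
  [0, 0, 30, 0, 0.62],
  [0, 0, 45, 0, 0.7],
  [0, 0, 45, 0, 0.8],
  [0, -25, 30, 0.14, 1],
  [-5, -45, 0, 0.14, 1],
  [-10, -45, 0, 0.14, 1],
  [-10, -45, 0, 0.14, 1],
  [-10, -45, 0, 0.14, 1],
])

```text
time: 45.25
ee_pos: [0.4186, 0.0531, 0.1809]
tcp_rot: [[0.831, 0.133, -0.54], [0.555, -0.129, 0.822], [0.04, -0.983, -0.181]]
ft_force: [0.3, -0.2, 0.6]
finger_gap: 0.0005
```

```bash
cat >>h.py <<'E'
def blobs(d,z=.014,lo=(90,40),hi=(340,260)):
    im=d['pixels'].astype(int); b=im[:,:,2]-im[:,:,0]
    m=((b>8)&(im[:,:,2]>120)).astype(np.uint8)
    n,l,st,ce=cv2.connectedComponentsWithStats(m)
    for i in range(1,n):
        c=ce[i]
        if st[i,4]>40 and lo[0]<c[0]<hi[0] and lo[1]<c[1]<hi[1]:
            r=cv2.minAreaRect(np.argwhere(l==i)[:,::-1].astype(np.float32))
            print(st[i],r[1],r[2],(1000*w(d,*c,z)).round()[:2])
E
python3 - <<'E'
from h import *
s=robot.state();print(s['ee_pos'],s['q'].round(1))
d=snap('top','t14');blobs(d); e=snap('side','s14');print('side');blobs(e,lo=(150,100))
E
```

```text
[0.41858871 0.05306934 0.1808519 ] [  2.7   8.5 111.5  -9.7  53.  -25.4]
[274  60  18  19 165] (17.441329956054688, 16.994115829467773) 26.56505012512207 [ 879. -106.]
[110 193  11  30 196] (7.678888320922852, 29.423067092895508) 8.746162414550781 [437. 393.]
[127 195  12  30 196] (7.7461419105529785, 29.42494010925293) 8.972626686096191 [430. 340.]
side
[189 149  14   7  50] (3.8805696964263916, 13.096923828125) 75.96376037597656 [424. 394.]
[191 158  15   7  51] (3.9834558963775635, 13.736054420471191) 74.05460357666016 [413. 343.]
```

>>> move_arm([
  [5, -10, 0, 0.14, 1],
  [5, -10, 0, 0.14, 1],
  [5, -10, 0, 0.14, 1],
  [5, -8, 0, 0.14, 1],
  [5, -8, 0, 0.14, 1],
  [5, -6, 0, 0.14, 1],
  [5, 0, 0, 0.1, 1],
  [0, 0, 0, 0, 1],
])

```text
time: 46.15
ee_pos: [0.4558, -0.0008, 0.1865]
tcp_rot: [[0.02, 0.189, -0.982], [0.999, 0.039, 0.028], [0.044, -0.981, -0.188]]
ft_force: [0.8, -1.4, 0.8]
finger_gap: 0.0008
```

```bash
python3 - <<'E'
from h import *
s=robot.state();print(s['ee_pos'],s['tcp_rot'].round(3).tolist(),s['q'].round(1))
d=snap('top','t15');e=snap('side','s15');blobs(d)
crop(e,170,120,250,210,6,'x')
print(d['pixels'][205:216:3,150:186:5].tolist()[0:4])
E
```

```text
[ 0.4557586  -0.00075189  0.18645975] [[0.02, 0.189, -0.982], [0.999, 0.039, 0.028], [0.044, -0.981, -0.188]] [ -13.     9.   110.     6.    51.1 -105. ]
[274  60  18  18 155] (16.378250122070312, 17.2459716796875) 12.528807640075684 [ 879. -106.]
[109 193  12  30 194] (7.4342169761657715, 29.42494010925293) 8.972625732421875 [437. 393.]
[127 195  12  30 197] (7.726752281188965, 29.42742156982422) 9.462322235107422 [431. 340.]
[152 200  30  10 207] (28.880901336669922, 7.876609802246094) 5.19442892074585 [447. 239.]
[[[140, 129, 125], [154, 157, 168], [124, 124, 130], [152, 157, 166], [154, 155, 167], [157, 158, 170], [156, 157, 168], [140, 127, 123]], [[140, 129, 125], [129, 113, 105], [148, 144, 147], [157, 160, 180], [157, 158, 171], [156, 157, 172], [151, 153, 164], [123, 112, 107]], [[141, 130, 126], [137, 128, 126], [138, 128, 124], [140, 130, 125], [138, 127, 124], [138, 126, 123], [138, 125, 124], [109, 99, 93]], [[135, 126, 121], [110, 101, 98], [139, 128, 122], [140, 129, 124], [143, 130, 128], [140, 130, 125], [140, 129, 124], [103, 95, 91]]]
```

>>> move_arm([
  [5, -4, -25, 0, 1],
  [0, -3, -35, 0, 1],
  [0, -3, -35, 0, 1],
  [0, 0, -30, 0, 1],
  [0, 0, -15, 0, 1],
  [0, 0, 0, 0, 1],
  [0, 0, 0, 0, 1],
  [0, 0, 0, 0, 1],
])

```text
time: 47.05
ee_pos: [0.4605, -0.0063, 0.0456]
tcp_rot: [[0.036, 0.194, -0.98], [0.998, 0.037, 0.044], [0.044, -0.98, -0.193]]
ft_force: [-0.5, 0.4, -0.5]
finger_gap: 0.0003
```

```bash
python3 - <<'E'
from h import *
s=robot.state();print(s['ee_pos'],s['tcp_rot'].round(3).tolist())
e=snap('side','s16')
# compare crate with s11 picture: difference in crate area
a=cv2.imread('pics/s11.png');b=cv2.imread('pics/s16.png')
for y0,x0 in ((215,300),(180,290)):
    t=a[y0:y0+30,x0:x0+30];r=cv2.matchTemplate(b[y0-12:y0+42,x0-12:x0+42],t,cv2.TM_CCOEFF_NORMED)
    print(cv2.minMaxLoc(r))
d=snap('top','t16');a=cv2.imread('pics/t8.png');b=cv2.imread('pics/t16.png')
t=a[135:185,280:300];r=cv2.matchTemplate(b[123:197,268:312],t,cv2.TM_CCOEFF_NORMED);print(cv2.minMaxLoc(r))
a=cv2.imread('pics/t11.png');t=a[195:235,325:360];r=cv2.matchTemplate(b[183:247,313:372],t,cv2.TM_CCOEFF_NORMED);print('hook',cv2.minMaxLoc(r))
E
```

```text
[ 0.46050882 -0.00631724  0.04559225] [[0.036, 0.194, -0.98], [0.998, 0.037, 0.044], [0.044, -0.98, -0.193]]
(-0.22047558426856995, 0.8503473401069641, (10, 6), (12, 12))
(-0.24686895310878754, 0.9953240156173706, (11, 6), (12, 12))
(0.008154517970979214, 0.9471077919006348, (0, 0), (12, 12))
hook (-0.3963945209980011, 0.9978459477424622, (0, 24), (12, 12))
```

>>> move_arm([
  [5, -3, -10, 0, 1],
  [10, 0, -10, 0, 1],
  [10, 0, -5, 0, 1],
  [10, 0, 0, 0, 1],
  [10, 0, 0, 0, 1],
  [10, 0, 0, 0, 1],
  [10, 0, 0, 0, 1],
  [10, 0, 0, 0, 1],
])

```text
time: 47.95
ee_pos: [0.5398, -0.01, 0.0209]
tcp_rot: [[0.036, 0.194, -0.98], [0.998, 0.036, 0.044], [0.044, -0.98, -0.193]]
ft_force: [-6.7, -0.6, 5.6]
finger_gap: 0.001
```

>>> move_arm([
  [14, 0, 0, 0, 1],
  [14, 0, 0, 0, 1],
  [14, 0, 0, 0, 1],
  [14, 0, 0, 0, 1],
  [14, 0, 0, 0, 1],
  [14, 0, 0, 0, 1],
  [0, 0, 0, 0, 1],
  [0, 0, 0, 0, 1],
])

```text
time: 48.75
ee_pos: [0.6247, -0.0084, 0.0213]
tcp_rot: [[0.034, 0.183, -0.983], [0.998, 0.038, 0.042], [0.045, -0.982, -0.181]]
ft_force: [-0.1, -0.7, 0.3]
finger_gap: 0.0003
```

```bash
python3 - <<'E'
from h import *
s=robot.state();print(s['ee_pos'],s['ft_force'])
e=snap('side','s17');d=snap('top','t17')
a=cv2.imread('pics/t16.png');b=cv2.imread('pics/t17.png')
# batten (dark brown) blobs
im=d['pixels'].astype(int)
m=((im.sum(2)<230)&(im[:,:,0]>im[:,:,2]+20)).astype(np.uint8); m[:95]=0; m[170:]=0; m[:,:190]=0;m[:,320:]=0
n,l,st,ce=cv2.connectedComponentsWithStats(m)
for i in range(1,n):
    if st[i,4]>12: print(st[i],ce[i].round(1),(1000*w(d,*ce[i],.015)).round()[:2])
E
```

```text
[ 0.62468666 -0.00839286  0.02131543] [-0.07824302 -0.67563746  0.29964189]
[230 104   6   4  20] [232.8 105.5] [756.  46.]
[249 105   5   4  17] [251.2 106.2] [755. -11.]
[310 104  10   7  70] [314.5 107. ] [ 754. -207.]
[267 106   5   4  16] [269.1 107.1] [752. -66.]
[190 115   4  15  53] [191.4 122.1] [702. 172.]
[309 121  11  13 117] [313.9 126.5] [ 692. -204.]
```

>>> move_arm([
  [0, 0, -6, 0, 1],
  [0, 0, 0, 0, 1],
  [8, 0, 0, 0, 1],
  [27, 0, 0, 0, 1],
  [0, 0, 0, 0, 1],
  [0, 0, 0, 0, 1],
  [0, 0, 0, 0, 1],
  [0, 0, 0, 0, 1],
])

```text
time: 49.65
ee_pos: [0.6552, -0.008, 0.0137]
tcp_rot: [[0.035, 0.175, -0.984], [0.998, 0.039, 0.042], [0.046, -0.984, -0.173]]
ft_force: [1.0, -0.9, -0.8]
finger_gap: 0.0006
```

```bash
python3 - <<'E'
from h import *
s=robot.state();print(s['ee_pos'],s['ft_force'],s['tcp_rot'].round(3)[:,1])
e=snap('side','s18');d=snap('top','t18')
im=d['pixels'].astype(int)
m=((im.sum(2)<230)&(im[:,:,0]>im[:,:,2]+20)).astype(np.uint8); m[:60]=0; m[170:]=0; m[:,:190]=0;m[:,320:]=0
n,l,st,ce=cv2.connectedComponentsWithStats(m)
for i in range(1,n):
    if st[i,4]>7: print(st[i],ce[i].round(1),(1000*w(d,*ce[i],.015)).round()[:2])
E
```

```text
[ 0.65524821 -0.00804275  0.01374836] [ 1.02035664 -0.90221814 -0.8475441 ] [ 0.175  0.039 -0.984]
[203  67  69   4 159] [236.7  68.6] [876.  36.]
[293  70  27   7  98] [309.   72.4] [ 867. -191.]
[310  87  10   7  65] [314.5  90.1] [ 809. -207.]
[190 105   8   1   8] [193.5 105. ] [757. 167.]
[310 104  10   7  69] [314.4 107. ] [ 754. -207.]
[190 116   4  14  51] [191.4 122.1] [702. 172.]
[309 121  11  13 117] [313.9 126.6] [ 692. -204.]
```

>>> move_arm([
  [-20, 0, 0, 0, 1],
  [-30, 0, 0, 0, 1],
  [-30, 0, 20, 0, 1],
  [-40, 0, 40, 0, 1],
  [-40, 0, 45, 0, 1],
  [-20, -20, 40, 0, 1],
  [0, -40, 20, 0, 1],
  [0, -40, 0, 0, 1],
])

```text
time: 50.55
ee_pos: [0.478, -0.1059, 0.1708]
tcp_rot: [[0.027, 0.174, -0.984], [0.999, 0.04, 0.035], [0.045, -0.984, -0.172]]
ft_force: [0.4, -0.6, 0.3]
finger_gap: 0.0004
```

```bash
python3 - <<'E'
from h import *
e=snap('side','s19');d=snap('top','t19')
for y in (.08,.05,-.10):
    for x in (.66,.67,.68,.69,.70,.71,.72,.73):
        u,v=p(d,[x,y,.055]); c=d['pixels'][int(round(v)),int(round(u))-2:int(round(u))+3].mean(0).round()
        print(y,x,round(v,1),c)
o=np.zeros((500,800,3),np.uint8)
o[:,:400]=cv2.resize(d['pixels'][80:180,200:280,::-1],(400,500),interpolation=cv2.INTER_CUBIC)
o[:,400:]=cv2.resize(e['pixels'][115:235,265:361,::-1],(400,500),interpolation=cv2.INTER_CUBIC)
cv2.imwrite('pics/c14.png',o)
E
```

```text
0.08 0.66 132.0 [137. 101.  71.]
0.08 0.67 128.8 [117.  97.  69.]
0.08 0.68 125.5 [192. 177. 135.]
0.08 0.69 122.2 [202. 186. 143.]
0.08 0.7 119.0 [187. 172. 132.]
0.08 0.71 115.7 [112.  87.  61.]
0.08 0.72 112.5 [175. 150. 113.]
0.08 0.73 109.3 [179. 153. 114.]
0.05 0.66 132.1 [128.  98.  70.]
0.05 0.67 128.9 [116.  95.  68.]
0.05 0.68 125.6 [183. 168. 129.]
0.05 0.69 122.3 [102.  81.  60.]
0.05 0.7 119.1 [185. 170. 130.]
0.05 0.71 115.8 [165. 129.  90.]
0.05 0.72 112.6 [177. 153. 114.]
0.05 0.73 109.4 [183. 157. 116.]
-0.1 0.66 132.7 [116.  97.  69.]
-0.1 0.67 129.4 [138. 122.  90.]
-0.1 0.68 126.1 [202. 186. 143.]
-0.1 0.69 122.9 [192. 177. 136.]
-0.1 0.7 119.6 [182. 167. 128.]
-0.1 0.71 116.4 [193. 165. 124.]
-0.1 0.72 113.1 [178. 154. 114.]
-0.1 0.73 109.9 [190. 163. 122.]
```

View pics/c14.png

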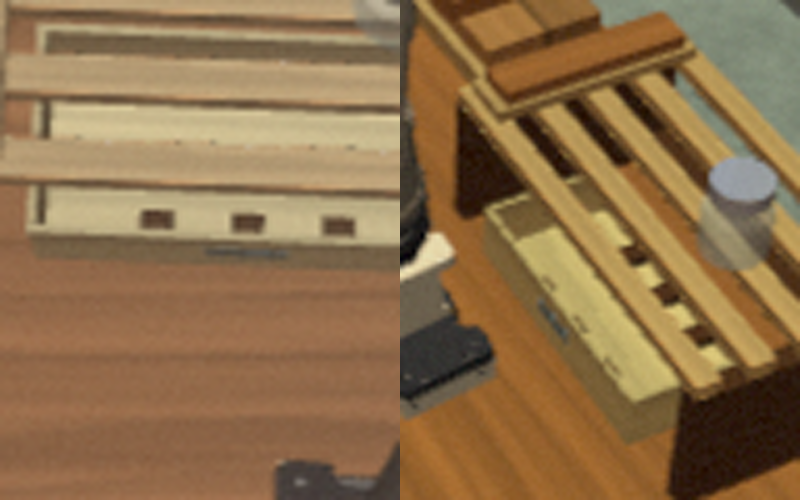

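>>> move_arm([
  [-8, -25, 0, 0.025, 0.4],
  [-8, -35, 0, 0.025, 0.4],
  [-8, -35, 0, 0.025, 0.4],
  [-8, -35, 0, 0.025, 0.4],
  [-8, -35, 0, 0, 0.4],
  [-3, -15, 0, 0, 0.4],
  [0, 0, 0, 0, 0.4],
  [0, 0, 0, 0, 0.4],
])

```text
time: 51.45
ee_pos: [0.4312, -0.2889, 0.1666]
tcp_rot: [[-0.07, 0.164, -0.984], [0.996, 0.062, -0.06], [0.051, -0.985, -0.168]]
ft_force: [0.1, 0.1, 0.3]
finger_gap: 0.0545
```

>>> move_arm([
  [0, -12, 0, 0, 0.4],
  [0, -10, -15, 0, 0.4],
  [-2, 0, -30, 0, 0.4],
  [-2, 0, -30, 0, 0.4],
  [-1, 0, -15, 0, 0.4],
  [0, 0, 0, 0, 0.4],
  [0, 0, 0, 0, 0.4],
  [0, 0, 0, 0, 0.4],
])

```text
time: 52.25
ee_pos: [0.4281, -0.308, 0.0706]
tcp_rot: [[-0.077, 0.163, -0.984], [0.996, 0.064, -0.068], [0.051, -0.985, -0.167]]
ft_force: [0.1, -0.2, -0.3]
finger_gap: 0.055
```

>>> move_arm([
  [2, -3, 0, 0, 0.4],
  [0, 0, -15, 0, 0.4],
  [0, 0, -15, 0, 0.4],
  [0, 0, -8, 0, 0.4],
  [0, 0, 0, 0, 0.4],
  [0, 0, 0, 0, 0.4],
  [0, 0, 0, 0, 0.4],
  [0, 0, 0, 0, 0.4],
])

```text
time: 53.05
ee_pos: [0.4344, -0.3155, 0.038]
tcp_rot: [[-0.079, 0.172, -0.982], [0.996, 0.053, -0.07], [0.04, -0.984, -0.176]]
ft_force: [-0.3, 0.1, 1.1]
finger_gap: 0.0549
```

>>> move_arm([
  [-3, 4, -3, 0, 0.4],
  [0, 0, -5, 0, 0.4],
  [0, 0, 0, 0, 0.4],
  [0, 0, 0, 0, 1],
  [0, 0, 0, 0, 1],
  [0, 0, 0, 0, 1],
  [0, 0, 0, 0, 1],
  [0, 0, 0, 0, 1],
], grip_force=50)

```text
time: 53.85
ee_pos: [0.4316, -0.312, 0.0304]
tcp_rot: [[-0.079, 0.174, -0.982], [0.996, 0.051, -0.071], [0.038, -0.983, -0.177]]
ft_force: [0.2, 0.7, -1.1]
finger_gap: 0.0213
```

>>> move_arm([
  [0, 0, 0, 0, 1],
  [0, 0, 10, 0, 1],
  [0, 0, 20, 0, 1],
  [0, 0, 20, 0, 1],
  [0, 0, 0, 0, 1],
  [0, 0, 0, 0, 1],
  [0, 0, 0, 0, 1],
  [0, 0, 0, 0, 1],
])

```text
time: 54.65
ee_pos: [0.4297, -0.3098, 0.0807]
tcp_rot: [[-0.079, 0.169, -0.982], [0.996, 0.056, -0.07], [0.043, -0.984, -0.173]]
ft_force: [-0.1, -0.9, -2.5]
finger_gap: 0.0218
```

>>> move_arm([
  [5, 30, 0, -0.012, 1],
  [10, 40, 0, -0.012, 1],
  [10, 40, 0, -0.012, 1],
  [10, 40, 0, -0.012, 1],
  [10, 40, 0, -0.012, 1],
  [10, 40, 0, -0.012, 1],
  [10, 40, 0, -0.012, 1],
  [5, 20, 0, -0.012, 1],
])

```text
time: 55.45
ee_pos: [0.4977, -0.0122, 0.0751]
tcp_rot: [[0.03, 0.167, -0.985], [0.998, 0.04, 0.038], [0.046, -0.985, -0.166]]
ft_force: [-0.8, -0.6, -1.5]
finger_gap: 0.0219
```

>>> move_arm([
  [0, 8, 0, 0, 1],
  [0, 0, 0, 0, 1],
  [0, 0, -10, 0, 1],
  [0, 0, -15, 0, 1],
  [0, 0, -8, 0, 1],
  [0, 0, 0, 0, 1],
  [0, 0, 0, 0, 1],
  [0, 0, 0, 0, 1],
])

```text
time: 56.25
ee_pos: [0.4959, -0.0062, 0.0375]
tcp_rot: [[0.031, 0.163, -0.986], [0.998, 0.041, 0.038], [0.046, -0.986, -0.161]]
ft_force: [-0.3, 0.4, -2.4]
finger_gap: 0.0214
```

```bash
python3 - <<'E'
from h import *
s=robot.state();print(s['ee_pos'],s['tcp_rot'].round(3).tolist(),s['finger_gap'])
e=snap('side','s20');d=snap('top','t20')
a=cv2.imread('pics/t19.png');b=cv2.imread('pics/t20.png')
r=cv2.matchTemplate(b[103:147,196:225],a[115:135,202:219],cv2.TM_CCOEFF_NORMED);print('crate',cv2.minMaxLoc(r))
im=d['pixels'].astype(int)
# rod pixels near expected tip
X=s['ee_pos']+[.126,0,-.003]; print('exp tip',p(d,X),p(e,X))
for im,c in((d['pixels'].astype(int),p(d,X)),(e['pixels'].astype(int),p(e,X))):
    c=c.astype(int); sub=im[c[1]-14:c[1]+10,c[0]-14:c[0]+14]
    m=(sub[:,:,2]-sub[:,:,0]>-12)&(sub.sum(2)>250)
    print('\n'.join(''.join('#' if q else '.' for q in r) for r in m))
E
```

```text
[ 0.49588063 -0.00618683  0.03746729] [[0.031, 0.163, -0.986], [0.998, 0.041, 0.038], [0.046, -0.986, -0.161]] 0.021356553302775222
crate (-0.3080839216709137, 0.9974064230918884, (12, 4), (6, 12))
exp tip [249.22768857 146.58223288] [288.97099546 196.44773848]
............................
............................
............................
............................
............................
............................
............................
............................
............................
............................
............................
................#...........
................##..........
................##..........
................##..........
................##..........
................#...........
...............##...........
...............##...........
...............##...........
...............##...........
...............##...........
...............##...........
...............##...........
............................
............................
............................
............................
............................
............................
............................
............................
............................
............................
...............#............
............#...............
.........##.................
......##....................
...##.......................
##..........................
............................
............................
............................
............................
............................
............................
............................
............................
```

>>> move_arm([
  [12, 0, 0, 0, 1],
  [15, 0, 0, 0, 1],
  [10, 0, 0, 0, 1],
  [8, 0, 0, 0, 1],
  [8, 0, 0, 0, 1],
  [8, 0, 0, 0, 1],
  [8, 0, 0, 0, 1],
  [0, 0, 0, 0, 1],
])

```text
time: 57.15
ee_pos: [0.5667, -0.0055, 0.0389]
tcp_rot: [[0.03, 0.161, -0.986], [0.998, 0.041, 0.037], [0.046, -0.986, -0.16]]
ft_force: [-1.2, 0.9, -1.7]
finger_gap: 0.022
```

```bash
cat >> h.py <<'E'
def lip(d):
    g=d['pixels'].astype(float).mean(2); out=[]
    for y in (.09,.06,-.07,-.10,-.12):
        xs=np.arange(.65,.75,.002); pr=[]
        for x in xs:
            u,v=p(d,[x,y,.055]); pr.append(cv2.getRectSubPix(g.astype(np.float32),(5,1),(float(u),float(v))).mean())
        print(y,np.array(pr).round().astype(int).tolist())
E
python3 - <<'E'
from h import *
s=robot.state();print(s['ee_pos'],s['ft_force'].round(1),s['finger_gap'])
d=snap('top','t21');lip(d)
print('before');lip({**np.load('top.npz'),'pixels':cv2.imread('pics/t19.png')[:,:,::-1]})
E
```

```text
[ 0.56666349 -0.00552019  0.03887799] [-1.2  0.9 -1.7] 0.02202599910117416
0.09 [108, 108, 109, 107, 107, 108, 109, 108, 104, 102, 101, 103, 107, 110, 110, 108, 104, 99, 97, 96, 96, 94, 92, 90, 95, 106, 144, 142, 109, 92, 103, 146, 155, 158, 152, 149, 147, 150, 150, 150, 150, 153, 158, 158, 161, 164, 167, 171, 176, 177]
0.06 [108, 107, 108, 106, 105, 107, 107, 107, 103, 102, 102, 104, 107, 110, 109, 108, 106, 96, 94, 96, 96, 94, 92, 90, 99, 122, 144, 141, 98, 101, 119, 149, 156, 156, 151, 148, 147, 148, 148, 148, 150, 153, 156, 162, 168, 174, 175, 176, 177, 178]
-0.07 [110, 110, 110, 110, 112, 112, 112, 110, 107, 105, 104, 103, 101, 105, 107, 106, 99, 96, 97, 96, 95, 94, 93, 101, 132, 124, 105, 88, 113, 151, 158, 160, 159, 154, 150, 149, 154, 158, 160, 158, 156, 156, 163, 171, 172, 173, 174, 175, 178, 180]
-0.1 [110, 111, 111, 110, 111, 113, 115, 110, 108, 108, 107, 106, 103, 104, 104, 101, 97, 94, 95, 95, 95, 94, 95, 102, 142, 133, 93, 103, 124, 154, 158, 159, 157, 153, 149, 149, 154, 159, 159, 158, 159, 165, 168, 170, 171, 172, 174, 176, 178, 180]
-0.12 [108, 110, 112, 112, 111, 11
[... 763 characters left out ...]
 93, 92, 116, 156, 151, 143, 131, 130, 129, 129, 143, 156, 164, 164, 161, 160, 137, 108, 88, 112, 152, 158, 159, 158, 153, 149, 147, 153, 157, 159, 158, 157, 159, 168, 178, 178, 176, 173, 169, 170, 173]
-0.1 [110, 110, 107, 100, 96, 95, 97, 95, 93, 91, 107, 128, 156, 167, 174, 176, 176, 174, 172, 170, 168, 165, 163, 161, 160, 134, 94, 103, 123, 155, 159, 160, 157, 152, 148, 148, 154, 159, 158, 158, 160, 170, 175, 175, 175, 173, 170, 169, 171, 175]
-0.12 [108, 109, 105, 96, 94, 94, 95, 93, 92, 92, 116, 141, 155, 164, 170, 170, 169, 167, 165, 163, 162, 159, 158, 158, 149, 128, 92, 117, 140, 155, 159, 160, 156, 152, 149, 151, 155, 159, 156, 155, 154, 165, 171, 171, 169, 168, 165, 171, 178, 183]
```

>>> move_arm([
  [-10, 0, 0, 0, 1],
  [-20, 0, 0, 0, 1],
  [-20, 0, 0, 0, 1],
  [-20, 0, 10, 0, 1],
  [0, 0, 20, 0, 1],
  [0, 0, 20, 0, 1],
  [-5, -30, 0, 0.012, 1],
  [-8, -40, 0, 0.012, 1],
])

```text
time: 58.0
ee_pos: [0.4745, -0.0726, 0.0899]
tcp_rot: [[-0.001, 0.159, -0.987], [0.999, 0.046, 0.006], [0.047, -0.986, -0.159]]
ft_force: [0.2, -0.3, -2.2]
finger_gap: 0.0218
```

>>> move_arm([
  [-8, -40, 0, 0.012, 1],
  [-8, -40, 0, 0.012, 1],
  [-8, -40, 0, 0.012, 1],
  [-8, -40, 0, 0.012, 1],
  [-8, -40, 0, 0.012, 1],
  [-5, -15, 0, 0.012, 1],
  [0, 0, 0, 0, 1],
  [0, 0, 0, 0, 1],
])

```text
time: 58.8
ee_pos: [0.4212, -0.2979, 0.0911]
tcp_rot: [[-0.071, 0.16, -0.985], [0.997, 0.053, -0.064], [0.042, -0.986, -0.163]]
ft_force: [0.2, 1.5, -2.0]
finger_gap: 0.0217
```

>>> move_arm([
  [6, -12, 0, 0, 1],
  [3, 0, -15, 0, 1],
  [0, 0, -20, 0, 1],
  [0, 0, -13, 0, 1],
  [0, 0, -5, 0, 1],
  [0, 0, 0, 0, 1],
  [0, 0, 0, 0, 1],
  [0, 0, 0, 0, 1],
])

```text
time: 59.6
ee_pos: [0.4318, -0.301, 0.0383]
tcp_rot: [[-0.079, 0.16, -0.984], [0.996, 0.054, -0.071], [0.042, -0.986, -0.164]]
ft_force: [0.1, -0.2, -2.4]
finger_gap: 0.0221
```

>>> move_arm([
  [0, -9, 0, 0, 1],
  [0, 0, -4, 0, 1],
  [0, 0, -3, 0, 1],
  [0, 0, -1, 0, 1],
  [0, 0, 0, 0, 1],
  [0, 0, 0, 0, 1],
  [0, 0, 0, 0, 1],
  [0, 0, 0, 0, 1],
])

```text
time: 60.4
ee_pos: [0.4323, -0.3118, 0.031]
tcp_rot: [[-0.078, 0.162, -0.984], [0.996, 0.052, -0.07], [0.04, -0.985, -0.166]]
ft_force: [0.2, 0.2, -1.8]
finger_gap: 0.0217
```

>>> move_arm([
  [0, 0, -2, 0, 1],
  [0, 0, 0, 0, 0.85],
  [0, 0, 0, 0, 0.7],
  [0, 0, 0, 0, 0.55],
  [0, 0, 0, 0, 0.45],
  [0, 0, 0, 0, 0.4],
  [0, 0, 0, 0, 0.4],
  [0, 0, 0, 0, 0.4],
])

```text
time: 61.2
ee_pos: [0.433, -0.3125, 0.0315]
tcp_rot: [[-0.079, 0.165, -0.983], [0.996, 0.05, -0.071], [0.037, -0.985, -0.168]]
ft_force: [-0.8, -0.1, -0.4]
finger_gap: 0.0546
```

>>> move_arm([
  [0, 0, 15, 0, 0.4],
  [0, 0, 30, 0, 0.4],
  [0, 0, 40, 0, 0.4],
  [0, 0, 45, 0, 0.4],
  [-5, 30, 30, 0, 0.4],
  [0, 45, 0, 0, 0.4],
  [0, 45, 0, 0, 0.4],
  [0, 45, 0, 0, 0.4],
])

```text
time: 62.0
ee_pos: [0.427, -0.1472, 0.1972]
tcp_rot: [[-0.07, 0.167, -0.983], [0.997, 0.047, -0.063], [0.036, -0.985, -0.17]]
ft_force: [0.6, 0.0, -0.5]
finger_gap: 0.0552
```

```bash
python3 - <<'E'
from h import *
s=robot.state();print(s['time'],s['ee_pos'])
d=snap('top','t22');e=snap('side','s22');lip(d);blobs(d)
b=cv2.imread('pics/t22.png');a=cv2.imread('pics/t16.png')
r=cv2.matchTemplate(b[183:247,313:372],a[195:235,325:360],cv2.TM_CCOEFF_NORMED);print('hook top',cv2.minMaxLoc(r))
b=cv2.imread('pics/s22.png');a=cv2.imread('pics/s16.png')
# hook region in side: around 800px (435,440)->px(278,282)
r=cv2.matchTemplate(b[250:312,248:330],a[262:300,260:318],cv2.TM_CCOEFF_NORMED);print('hook side',cv2.minMaxLoc(r))
a0=cv2.imread('pics/t0.png') if False else cv2.imread('pics/top0.png');b=cv2.imread('pics/t22.png')
for n,(u,v) in dict(tape=(147,141),offcut=(336,147),glue=(414,163),jar=(281,72),square=(375,145),driver=(105,142)).items():
    r=cv2.matchTemplate(b[v-24:v+24,u-24:u+24],a0[v-12:v+12,u-12:u+12],cv2.TM_CCOEFF_NORMED);print(n,cv2.minMaxLoc(r)[1::2])
E
```

```text
62.0 [ 0.42700674 -0.14717751  0.19715998]
0.09 [108, 108, 108, 107, 106, 105, 106, 105, 103, 101, 101, 102, 106, 107, 107, 106, 104, 98, 96, 95, 93, 92, 91, 89, 93, 104, 142, 140, 108, 90, 101, 144, 153, 156, 151, 149, 148, 149, 149, 148, 148, 152, 157, 156, 158, 162, 165, 169, 174, 176]
0.06 [107, 105, 105, 104, 104, 106, 106, 106, 102, 100, 99, 102, 106, 108, 108, 106, 104, 96, 94, 96, 95, 94, 93, 91, 99, 120, 142, 139, 97, 101, 118, 147, 154, 154, 149, 146, 145, 147, 148, 148, 149, 151, 155, 160, 166, 172, 174, 175, 175, 176]
-0.07 [108, 108, 108, 109, 111, 111, 111, 107, 105, 104, 102, 101, 100, 103, 104, 103, 98, 94, 94, 95, 95, 93, 91, 99, 131, 124, 104, 87, 111, 150, 155, 157, 157, 152, 148, 146, 152, 156, 157, 156, 155, 154, 161, 169, 168, 169, 172, 174, 176, 178]
-0.1 [108, 108, 109, 110, 111, 112, 112, 108, 106, 105, 105, 104, 102, 103, 103, 99, 96, 94, 95, 94, 93, 92, 92, 98, 138, 130, 91, 101, 121, 153, 158, 159, 156, 151, 148, 148, 153, 157, 156, 156, 157, 165, 168, 167, 168, 169, 170, 173, 176, 178]
-0.12 [107, 109, 109, 108, 110, 112, 112, 109, 106, 107, 106, 105, 103
[... 205 characters left out ...]
02064323425293, 17.13750648498535) 40.60129928588867 [ 880. -105.]
[109 193  12  30 198] (7.678888320922852, 29.423067092895508) 8.746162414550781 [437. 393.]
[127 195  12  30 195] (7.678888320922852, 29.423067092895508) 8.746162414550781 [430. 340.]
[152 200  30  10 204] (29.061973571777344, 7.876609802246094) 5.19442892074585 [447. 239.]
hook top (-0.417493611574173, 0.2778502106666565, (5, 0), (0, 24))
hook side (-0.18793271481990814, 0.987940788269043, (24, 13), (12, 12))
tape (0.9982550144195557, (12, 12))
offcut (0.992936909198761, (12, 12))
glue (0.9988700747489929, (12, 12))
jar (0.9884518384933472, (12, 12))
square (0.9974699020385742, (12, 12))
driver (0.9919597506523132, (12, 12))
```

```bash
python3 -c "
from workcell import robot
robot.sign_off()"
```

```text
the job is handed in; nothing more can be done
```

The job is done and handed in. I hooked the crate and drew it out about 153 mm, then laid its three brackets one to a compartment: two lengthwise along the tray's x, one along its y. I pushed the empty crate back, first with the closed fingers and then with the hook. The hook is back on its mat.

**Last checks (camera):**
- **Brackets:** centres at (437, 393), (430, 340) and (447, 239) mm, within about 3 mm of the compartment centres I had measured. All three show their full length.
- **Crate:** front about 18 mm inside the shelf edge. It is turned about 2 degrees against the base axes, which leaves it nearly square to the shelf.
- **Hook:** the side camera shows it upright and where I had set it down the first time (match 0.99). The top-camera check on it failed (match 0.28), most likely because the arm stood in front, so its place rests on the side view alone.
- **Bystanders:** tape, offcut, glue, driver, jar and square show no shift in the picture.

**What went otherwise than planned:**
- Pushed with the fingers alone, the crate's front still stood about 7 mm proud, so I fetched the hook again for the last 24 mm.
- The tool drifted up to about 11 degrees off vertical during the run. It did no harm that I could see.
- I first misread the tray's position through a cropping error and corrected it before using it.

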